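# Share the breakfast jars evenly on the bar scale

### The arm

A 6-joint arm with a two-finger parallel gripper is mounted at the origin on a cart in front of the work surface, level with it; the furniture and walls round the work are solid. World frame = base frame: x ahead of the robot, y to its left, z up, the work surface at z = 0. Lengths are in mm, angles in rad, forces in N, time in s.
With the tool pointing down it reaches from about 250 to 800 mm from the base axis. Payload 8.5 kg.
Tool frame: the origin (TCP) lies between the finger pads; the fingertips stand 19 mm ahead of it and the grasp point (between the pads) is the TCP; y points along the fingers, x is the direction in which the jaws open and shut, and the axes are right-handed (so a half turn about y gives the same grasp; the last joint's range is limited). The gripper opens to 85 mm and grips with 20 to 120 N. Pads are 22 mm wide; open, the fingers measure 114 mm over their backs; the gripper's body (76 mm by 85 mm) begins 54 mm behind the grasp point. The pads swing forward as they close: fully open they stand 13 mm farther back than shut.
Start: joints at [1.227, 0.238, -0.013, 1.319, 0, 1.571], TCP at [176.944, 494.238, 250.276] pointing down, gripper open.
Joint ranges: [-2.66, 2.66], [-1.03, 1.9], [-1.14, 1.46], [-1.82, 2.27], [-1.45, 1.34], [-3.14, 3.14]. Speed limits (rad/s): [2.22, 2.22, 2.79, 3.14, 3.14, 3.14].

### API

Orientations are given as a rotation vector (axis times angle).
In Python, from bench import arm gives the robot as it stands. The module is installed in compiled form; this text tells all that it offers.
- The arm moves only by the shell command python3 -m inch 'ROWS'. ROWS is JSON, a list of rows, each an object of numbers: "jaw": the opening in per cent of the stroke, from 0 (shut) to 100 (fully open); "x", "y", "z": the shift along the world's x, y, z in m; "ax", "ay", "az": the turn, a rotation vector about the world's x, y, z in rad. A call has 1 to 12 rows; each row is the pose to reach, as a shift and turn from the pose commanded when the call began; what a row does not reach only later rows make up. A row lasts 1/10 s, in which the tool goes at most 50 mm and 8.59 degrees, less where a joint would pass 70% of its speed; a pose out of reach is approached as far as the arm can. A call with a gripper value outside its range is refused whole. The fingers move at their own pace and stop on an object; the grip force is fixed at half the most. Time passes only in rows, so rows that repeat a pose let the fingers close. It gives the time, the measured TCP pose, the force and the opening at its end, in the units of the state.
- arm.observe(): the state, without advancing time (a new reading comes with each control period).
- arm.read_camera(name): name is "scene" or "top" or "wrist"; returns the picture (420x560x3 uint8, red, green, blue); there is no depth.
- arm.calibration(name): a dict with "intrinsics" (3x3 intrinsics, pixels), "dist_coeffs" ([k1, k2, p1, p2, k3] as OpenCV has them; the pictures are not rectified), "rvec" (rotation vector, rad) and "tvec" (3), from world to camera coordinates, as OpenCV has them. Camera axes: x right, y down, z forward; pixel columns grow to the right and rows downward; lengths in mm; the calibration is good to about 2 mm. A picture is of the moment at which its call begins: read the wrist's pose just before it. calibration takes no time and is no camera call; for the wrist camera it gives the pose at the moment of the call.
- arm.sign_off(): hands the job in, once; it reports no verdict.
Trained networks look in the newest picture that a camera, given by its name, has taken for a name from the list of things; names that differ only in an ending like _2 or _b are one class to them, and where a whole thing is asked for, a point or a joint stands for the part that bears it (a point fixed in the world has none). Each returns a list of dicts, best first, with "p" (0 to 1); they miss things now and then, are a little off and sometimes report something else, mostly with a low value. They report only what shows in the picture. A call takes as long as a camera call. They do not tell look-alikes from the thing itself.
- arm.masks_of(camera, thing): "mask" (420x560 bool, what is visible of it) and "location" ([column, row] in pixels, amid what is visible of it).
The state is a dict: "time_s": time; "joint_pos": joint angles; "qvel": joint speeds; "joint_efforts": joint torques, N m; "position": TCP position; "tcp_rot": TCP orientation; "ft_force": force on the tool from outside, world axes, zero at the start; "torque": the same for the moment, N m; "finger_gap": opening from 0.0 (shut) to 1.0 (fully open).
Only numpy, scipy, OpenCV 4.12 (cv2) and the standard library are available. Lean on these libraries where they do the work, as an engineer would, in place of code of your own. Each camera call takes 0.05 s, during which the arm holds its last target. There are 200 camera calls.

### The job

Two breakfast hampers must weigh the same. Take the corkscrew off the scale and lay it on the black bar mat, and share out all the jars, those on the scale and those in the basket, between the two trays of the scale so that every jar is on a tray, the basket is empty and the scale stands level. A tall jam jar weighs as much as two small honey jars. Knock nothing over at the side.

Things in the scene. Friction and masses are not known exactly. Their poses are not given: they have to be found in the camera images.
- pan_left_floor (a point): Centre of the upper face of the scale's left tray (the robot's left, +y side of the scale). Silver tray, 176 mm (x) by 146 mm (y), rim 3 mm thick, 7 mm high. The scale is fixed; its trays stay horizontal, 44 to 76 mm above the worktop, 60 mm when level, and yield when pressed (0.6 N per 10 mm, then a stop).
- pan_right_floor (a point): The same for the right tray, 190 mm from the left one centre to centre (along -y of the scale). There is a 44 mm gap between the trays, with a white pillar (10 by 26 mm) at its middle that reaches 76 mm above the worktop.
- pan_left (a joint): Height of the left tray above level, m: 0 level, positive when the left tray is high and the right one equally low; stops at +-0.016. A spring centres it; one honey jar of difference shifts it by 0.010, and it settles within 2 s. Two red beaks, one on each tray, meet in the gap on the robot's side when level.
- basket: Shallow light wooden basket, fixed, 144 mm (its x) by 236 mm (its y), walls 4 mm thick and 34 mm high, floor 4 mm thick; origin at the centre of its underside. The jars to be added stand in it.
- bar_mat: Black rubber bar mat, fixed, 100 mm (its x) by 170 mm (its y), 4 mm thick with low ribs, beside the basket on the robot's side; origin at the centre of its underside. (Behind the work a solid bar ledge, 0.22 m high, begins 0.68 m ahead of the robot.)
- corkscrew: Black waiter's corkscrew, folded, left lying on the empty tray: 31 mm wide (its x) by 112 mm long (its y), 11 mm high, 85 g; origin on the underside, at the middle of its length. Grip it across its x, 20 mm along +y from the origin, where its x runs from -16 to +16 mm; on the -y half from -5 to +16 mm.
- honey_1: Small honey jar, amber with a gold cap: screw-cap jar, six-sided, 40 mm across flats (flats face its own +y and -y), 46 mm across corners, straight sides; origin at the centre of its underside, z up its axis. 46 mm high, 60 g. Starts in the basket.
- honey_2: Small honey jar, amber with a gold cap: screw-cap jar, six-sided, 40 mm across flats (flats face its own +y and -y), 46 mm across corners, straight sides; origin at the centre of its underside, z up its axis. 46 mm high, 60 g. Starts in the basket.
- honey_3: Small honey jar, amber with a gold cap: screw-cap jar, six-sided, 40 mm across flats (flats face its own +y and -y), 46 mm across corners, straight sides; origin at the centre of its underside, z up its axis. 46 mm high, 60 g. Starts in the basket.
- honey_4: Small honey jar, amber with a gold cap: screw-cap jar, six-sided, 40 mm across flats (flats face its own +y and -y), 46 mm across corners, straight sides; origin at the centre of its underside, z up its axis. 46 mm high, 60 g. Starts in the basket.
- jam_1: Tall jam jar, red with a white cap: screw-cap jar, six-sided, 40 mm across flats (flats face its own +y and -y), 46 mm across corners, straight sides; origin at the centre of its underside, z up its axis. 70 mm high, 120 g (as much as two honey jars). Starts on the left tray.
- jam_2: Tall jam jar, red with a white cap: screw-cap jar, six-sided, 40 mm across flats (flats face its own +y and -y), 46 mm across corners, straight sides; origin at the centre of its underside, z up its axis. 70 mm high, 120 g (as much as two honey jars). Starts on the left tray.
- jam_3: Tall jam jar, red with a white cap: screw-cap jar, six-sided, 40 mm across flats (flats face its own +y and -y), 46 mm across corners, straight sides; origin at the centre of its underside, z up its axis. 70 mm high, 120 g (as much as two honey jars). Starts on the left tray.
- jam_4: Tall jam jar, red with a white cap: screw-cap jar, six-sided, 40 mm across flats (flats face its own +y and -y), 46 mm across corners, straight sides; origin at the centre of its underside, z up its axis. 70 mm high, 120 g (as much as two honey jars). Starts on the left tray.
- jam_5: Tall jam jar, red with a white cap: screw-cap jar, six-sided, 40 mm across flats (flats face its own +y and -y), 46 mm across corners, straight sides; origin at the centre of its underside, z up its axis. 70 mm high, 120 g (as much as two honey jars). Starts on the left tray; may be absent.
- jam_6: Tall jam jar, red with a white cap: screw-cap jar, six-sided, 40 mm across flats (flats face its own +y and -y), 46 mm across corners, straight sides; origin at the centre of its underside, z up its axis. 70 mm high, 120 g (as much as two honey jars). Starts on the left tray; may be absent.
- jam_7: Tall jam jar, red with a white cap: screw-cap jar, six-sided, 40 mm across flats (flats face its own +y and -y), 46 mm across corners, straight sides; origin at the centre of its underside, z up its axis. 70 mm high, 120 g (as much as two honey jars). Starts in the basket; may be absent.
- spice: Spice jar with a red cap, 45 mm wide, 106 mm high, standing at the left side of the worktop; a bystander.
There are look-alikes about, which are no part of the job. Leave any blue or purple look-alike of the honey_4 alone.

How it is judged:
By the outcome, as a careful person would: the job done as asked, in the order asked, and still so for the second after the job is handed in, with the robot touching nothing.
Of jam_5, jam_6, jam_7 only 1 to 3 are there at a start; the rules pass over those that are not, and their reading is None.
At some moment in a run one of honey_1, honey_2, honey_3 may be knocked a few centimetres aside while the robot is not near it.
Once in a run the grip may slacken for a moment while it holds something.
It also fails if it takes over 210 s, if anything falls off the work surface, if the arm or the gripper's body presses on something with over 40 N, if the wrist force passes 120 N, or if a joint passes its speed limit or range.

## Working session

There is one attempt and no reset: what is moved stays moved. The work goes in short steps, Python scripts to look and compute and a shell command to move; the robot and the scene stay as the last step left them, time stands still between calls to the robot, and variables do not carry over. Pictures are saved under pics/ and viewed, about 12 in all and at most 16, crops included, and the job is handed in when it is done.

```bash
mkdir -p pics; ls; cat > h.py <<'E'
import numpy as np, cv2
from bench import arm
def save(cam,fn,crop=None,scale=1):
    im=arm.read_camera(cam)[:,:,::-1].copy()
    if crop: im=im[crop[1]:crop[3],crop[0]:crop[2]]
    if scale!=1: im=cv2.resize(im,None,fx=scale,fy=scale,interpolation=cv2.INTER_CUBIC)
    cv2.imwrite('pics/'+fn,im)
def ray(c,px,cal=None):
    c=cal or arm.calibration(c)
    K=np.array(c['intrinsics']);R=cv2.Rodrigues(np.array(c['rvec'],float))[0];t=np.array(c['tvec'],float).ravel()
    u=cv2.undistortPoints(np.array([[px]],float),K,np.array(c['dist_coeffs'],float))[0,0]
    return -R.T@t, R.T@np.array([u[0],u[1],1])
def onz(cam,px,z,cal=None):
    o,d=ray(cam,px,cal); return o+d*(z-o[2])/d[2]
def proj(cam,p,cal=None):
    c=cal or arm.calibration(cam)
    return cv2.projectPoints(np.array([p],float),np.array(c['rvec'],float),np.array(c['tvec'],float),np.array(c['intrinsics']),np.array(c['dist_coeffs'],float))[0].reshape(-1,2)
E
python3 - <<'E'
from h import *
s=arm.observe();print(s)
a=arm.read_camera('top');b=arm.read_camera('scene')
cv2.imwrite('pics/top0.png',a[:,:,::-1]);cv2.imwrite('pics/scene0.png',b[:,:,::-1])
for c in('top','scene','wrist'):
  o,d=ray(c,(280,210));print(c,o,d)
for t in ['honey_1','jam_1','corkscrew','basket','bar_mat','pan_left','spice']:
  for r in arm.masks_of('top',t):
    m=r['mask'];ys,xs=np.nonzero(m)
    print(t,round(r['p'],2),np.round(r['location']),m.sum(),xs.min(),xs.max(),ys.min(),ys.max())
E
```

```text
pics
{'time_s': 0.0, 'joint_pos': array([ 1.22698335e+00,  2.38777825e-01, -1.42360025e-02,  1.31921219e+00,
       -7.25023757e-07,  1.57078915e+00]), 'qvel': array([ 0.00203144, -0.00046532,  0.00057359,  0.00117782,  0.00092755,
        0.00027411]), 'joint_efforts': array([-1.02661736e-03, -5.38780439e+01,  3.46435189e+01,  1.86294678e-02,
       -8.22867082e-05, -9.72369833e-06]), 'position': array([176.83714934, 493.91265666, 249.68626885]), 'tcp_rot': array([-1.35330455, -0.9514618 ,  0.95339495]), 'ft_force': array([-0.16081808, -0.60052358, -0.29611957]), 'torque': array([-0.01855712, -0.04418904, -0.03604465]), 'finger_gap': 0.9974245504682389}
top [ 268.63993123   53.9495923  1516.73734281] [ 0.15521756 -0.01715469 -0.98778294]
scene [ -37.06990126 -679.29914675  908.57777617] [ 0.43536673  0.59573523 -0.67518086]
wrist [109.48872358 518.27403265 373.68572427] [ 0.25825795 -0.08701328 -0.96221007]
honey_1 0.74 [394. 242.] 162 386 400 239 252
honey_1 0.73 [354. 215.] 157 345 358 207 221
honey_1 0.65 [350. 200.] 159 343 356 191 204
honey_1 0.59 [303. 246.] 153 296 309 241 254
honey_1 0.54 [373. 215.] 172 365 380 209 222
honey_1 0.53 [326. 212.] 132 320 333 208 220
honey_1 0.53 [411. 211.] 157 403 417 205 218
jam_1 0.77 [182. 184.] 215 176 192 174 190
jam_1 0.67 [177. 198.] 210 173 189 191 207
jam_1 0.55 [179. 216.] 201 169 185 209 223
jam_1 0.54 [206. 186.] 161 200 213 178 192
jam_1 0.53 [205. 200.] 185 197 211 194 210
jam_1 0.52 [374. 196.] 178 367 382 190 204
jam_1 0.44 [200. 220.] 189 192 206 212 228
corkscrew 0.54 [254. 212.] 200 237 270 203 218
corkscrew 0.36 [195. 209.] 1284 167 220 173 233
basket 0.63 [346. 208.] 2568 313 387 185 230
bar_mat 0.77 [348. 249.] 1643 321 375 231 264
bar_mat 0.33 [348. 208.] 2489 313 388 184 230
pan_left 0.97 [195. 207.] 1625 165 222 174 234
pan_left 0.22 [177. 216.] 212 169 186 209 223
spice 0.69 [145. 190.] 333 130 152 182 203
spice 0.41 [328. 212.] 130 320 332 209 221
```

```bash
python3 - <<'E'
from h import *
im=cv2.imread('pics/top0.png')[150:280,110:440]
cv2.imwrite('pics/topc.png',cv2.resize(im,None,fx=2.4,fy=2.4,interpolation=cv2.INTER_CUBIC))
print(np.round(cv2.Rodrigues(arm.observe()['tcp_rot'])[0],3))
E
```

```text
[[ 0.337 -0.    -0.941]
 [ 0.941 -0.     0.337]
 [-0.    -1.    -0.   ]]
```

View pics/scene0.png

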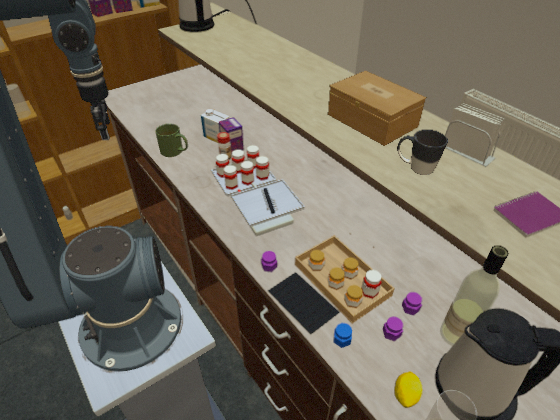

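View pics/topc.png

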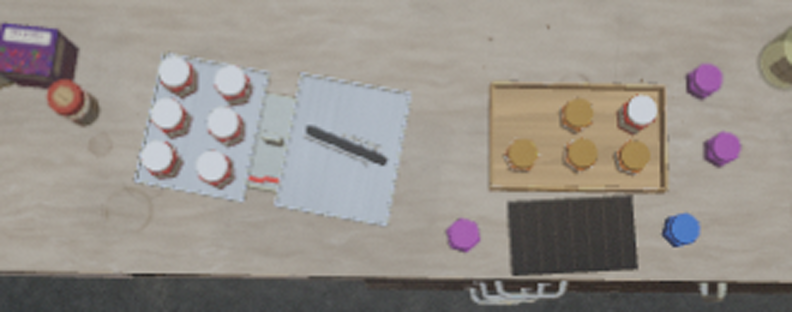

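```bash
cat >> h.py <<'E'
from scipy.optimize import minimize
def hexpts(x,y,yaw,z0,h,r=23.1):
    a=yaw+np.arange(6)*np.pi/3   # flats face +-y -> corners on x axis
    p=np.c_[x+r*np.cos(a),y+r*np.sin(a)]
    return np.r_[np.c_[p,np.full(6,z0)],np.c_[p,np.full(6,z0+h)]]
def boxpts(x,y,yaw,z0,w,l,h,x0=None):
    c,s=np.cos(yaw),np.sin(yaw); x0=-w/2 if x0 is None else x0
    q=np.array([(a,b,z) for z in(z0,z0+h) for a in(x0,x0+w) for b in(-l/2,l/2)])
    return np.c_[x+c*q[:,0]-s*q[:,1],y+s*q[:,0]+c*q[:,1],q[:,2]]
def iou(mask,pts,cal,S=4):
    uv=proj(None,pts[0],cal) if pts.ndim==1 else cv2.projectPoints(pts,np.array(cal['rvec'],float),np.array(cal['tvec'],float),np.array(cal['intrinsics']),np.array(cal['dist_coeffs'],float))[0].reshape(-1,2)
    h=cv2.convexHull(((uv+.5)*S*16-8).astype(np.int32)).reshape(-1,2)
    big=cv2.resize(mask.astype(np.uint8),None,fx=S,fy=S,interpolation=cv2.INTER_NEAREST)
    m=np.zeros_like(big);cv2.fillConvexPoly(m,h,1,shift=4)
    return (m&big).sum()/max(1,(m|big).sum())
def fitm(mask,loc,model,z0,hz,cal,yaws):
    s=onz(None,loc,z0+hz,cal); best=None
    for yw in yaws:
        r=minimize(lambda q:-iou(mask,model(q[0],q[1],yw),cal),s[:2] if best is None else best[1][:2],method='Nelder-Mead',options=dict(initial_simplex=None,xatol=.2,fatol=1e-4,maxiter=60))
        if best is None or r.fun<best[0]: best=(r.fun,[*r.x,yw])
    return np.array(best[1]),-best[0]
E
python3 - <<'E'
from h import *
cal=arm.calibration('top');arm.read_camera('top')
print('f',np.array(cal['intrinsics'])[0,0])
for t,z,h in [('jam_1',44,70),('honey_1',4,46)]:
  for r in arm.masks_of('top',t):
    zz=4 if r['location'][0]>250 else z
    p,q=fitm(r['mask'],r['location'],lambda x,y,w:hexpts(x,y,w,zz,h),zz,h,cal,[0.])
    print(t,np.round(r['location']),np.round(p,1),round(q,2))
for t,M,z in [('pan_left',lambda x,y,w:boxpts(x,y,w,44,176,146,7),50),('bar_mat',lambda x,y,w:boxpts(x,y,w,0,100,170,4),4),('basket',lambda x,y,w:boxpts(x,y,w,0,144,236,34),30),('corkscrew',lambda x,y,w:boxpts(x,y,w,76,31,112,11),80)]:
    r=arm.masks_of('top',t)[0]
    p,q=fitm(r['mask'],r['location'],M,0,z,cal,np.radians(np.arange(-40,41,2) if t!='corkscrew' else np.arange(-60,61,4)))
    print(t,np.round(p,2),round(q,2))
# corners of right tray from crop pixels
for c in [(300,75),(410,92),(388,222),(275,205)]:
    print(np.round(onz('top',(110+c[0]/2.4,150+c[1]/2.4),80),0))
E
```

```text
f 474.06013232080767
jam_1 [207. 186.] [570.3 254.8   0. ] 0.77
jam_1 [180. 197.] [524.4 331.3   0. ] 0.84
jam_1 [182. 183.] [578.6 325.5   0. ] 0.87
jam_1 [182. 213.] [469.6 341.6   0. ] 0.89
jam_1 [206. 198.] [516.7 261.    0. ] 0.73
jam_1 [197. 218.] [459.6 273.5   0. ] 0.76
jam_1 [251. 213.] [466.8 137.8   0. ] 0.08
jam_1 [374. 193.] [ 546.4 -274.2    0. ] 0.91
honey_1 [393. 246.] [ 394.7 -332.5    0. ] 0.84
honey_1 [328. 211.] [ 489.9 -119.6    0. ] 0.88
honey_1 [402. 184.] [ 596.1 -369.9    0. ] 0.9
honey_1 [352. 215.] [ 491.5 -198.4    0. ] 0.9
honey_1 [349. 199.] [ 545.8 -193.8    0. ] 0.84
honey_1 [372. 216.] [ 491.6 -272.6    0. ] 0.75
honey_1 [411. 211.] [ 504.  -390.3    0. ] 0.83
pan_left [ 5.1956e+02  2.9892e+02 -1.7000e-01] 0.5
bar_mat [ 3.8740e+02 -1.9267e+02  7.0000e-02] 0.97
basket [ 518.3 -197.4    0. ] 0.76
corkscrew [ 4.9366e+02  1.1001e+02 -4.9000e-01] 0.59
[582. 169.  80.]
[562.  27.  80.]
[394.  53.  80.]
[414. 197.  80.]
```

```bash
python3 -m inch '[{"x":0.05,"y":-0.05,"z":0.03},{"x":0.1,"y":-0.1,"z":0.06,"az":0.05},{"x":0.17,"y":-0.17,"z":0.06,"az":0.1},{"x":0.25,"y":-0.25,"z":0.06,"az":0.17},{"x":0.293,"y":-0.294,"z":0.06,"az":0.17},{"x":0.293,"y":-0.294,"z":0.06,"az":0.17},{"x":0.293,"y":-0.294,"z":0.06,"az":0.17},{"x":0.293,"y":-0.294,"z":0.06,"az":0.17},{"x":0.293,"y":-0.294,"z":0.06,"az":0.17},{"x":0.293,"y":-0.294,"z":0.06,"az":0.17},{"x":0.293,"y":-0.294,"z":0.06,"az":0.17},{"x":0.293,"y":-0.294,"z":0.06,"az":0.17}]'
cat >> h.py <<'E'
def wfit(cam,thing,model,z0,hz,yaws,pmin=.3,pr=True):
    cal=arm.calibration(cam);out=[]
    for r in arm.masks_of(cam,thing):
        if r['p']<pmin: continue
        z=z0(r['location'],cal) if callable(z0) else z0
        p,q=fitm(r['mask'],r['location'],lambda x,y,w:model(x,y,w,z),z,hz,cal,yaws)
        if pr: print(thing,round(r['p'],2),np.round(r['location']),np.round(p,3),'iou',round(q,2))
        out.append((p,q,r))
    return out
E
python3 - <<'E'
from h import *
s=arm.observe();print(s['joint_pos'],s['position'])
save('wrist','w1.png')
Y=np.radians(np.arange(-30,30,6))-.17
wfit('wrist','jam_1',lambda x,y,w,z:hexpts(x,y,w,z,70),44,70,Y)
wfit('wrist','corkscrew',lambda x,y,w,z:boxpts(x,y,w,z,31,112,11),76,11,np.radians(np.arange(-48,-10,3)))
E
```

```text
[ 1.22701452e+00  2.38171824e-01 -1.34795694e-02  1.31922732e+00
 -3.80367420e-06  1.57080276e+00] [176.93710249 494.23774431 250.29897913]$[0]: bad value
```

View pics/w1.png

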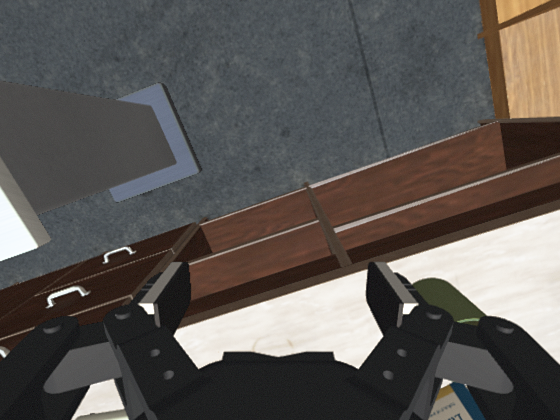

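```bash
python3 -m inch '[{"jaw":100,"x":0.05,"y":-0.05,"z":0.03,"ax":0,"ay":0,"az":0},{"jaw":100,"x":0.1,"y":-0.1,"z":0.06,"ax":0,"ay":0,"az":0.05},{"jaw":100,"x":0.17,"y":-0.17,"z":0.06,"ax":0,"ay":0,"az":0.1},{"jaw":100,"x":0.25,"y":-0.25,"z":0.06,"ax":0,"ay":0,"az":0.17},{"jaw":100,"x":0.35,"y":-0.294,"z":0.07,"ax":0,"ay":0,"az":0.17},{"jaw":100,"x":0.35,"y":-0.294,"z":0.07,"ax":0,"ay":0,"az":0.17},{"jaw":100,"x":0.35,"y":-0.294,"z":0.07,"ax":0,"ay":0,"az":0.17},{"jaw":100,"x":0.35,"y":-0.294,"z":0.07,"ax":0,"ay":0,"az":0.17},{"jaw":100,"x":0.35,"y":-0.294,"z":0.07,"ax":0,"ay":0,"az":0.17},{"jaw":100,"x":0.35,"y":-0.294,"z":0.07,"ax":0,"ay":0,"az":0.17},{"jaw":100,"x":0.35,"y":-0.294,"z":0.07,"ax":0,"ay":0,"az":0.17},{"jaw":100,"x":0.35,"y":-0.294,"z":0.07,"ax":0,"ay":0,"az":0.17}]'
python3 - <<'E'
from h import *
s=arm.observe();print(s['joint_pos'],s['position'])
save('wrist','w2.png')
Y=np.radians(np.arange(-30,30,6))-.17
wfit('wrist','jam_1',lambda x,y,w,z:hexpts(x,y,w,z,70),44,70,Y)
wfit('wrist','corkscrew',lambda x,y,w,z:boxpts(x,y,w,z,31,112,11),76,11,np.radians(np.arange(-48,-10,3)))
E
```

```text
time_s: 2.15
position: [526.5, 200.3, 320.0]
tcp_rot: [-1.286, -1.079, 1.08]
ft_force: [-1.1, -0.5, -0.3]
finger_gap: 0.998
[3.63440336e-01 2.95674097e-01 2.42545225e-01 1.51862380e+00
 2.97931904e-04 5.37952331e-01] [526.52021657 200.34618274 319.98641426]
jam_1 0.96 [328. 214.] [ 5.69874e+02  2.54855e+02 -2.75000e-01] iou 0.92
jam_1 0.95 [329. 122.] [4.61682e+02 2.73032e+02 3.90000e-02] iou 0.92
jam_1 0.92 [392. 118.] [ 4.72326e+02  3.42030e+02 -3.79000e-01] iou 0.91
jam_1 0.81 [323. 168.] [ 5.15037e+02  2.61150e+02 -6.50000e-02] iou 0.91
jam_1 0.59 [198. 155.] [ 4.2177e+02  8.4829e+01 -2.7500e-01] iou 0.13
jam_1 0.57 [389. 168.] [ 5.26417e+02  3.32694e+02 -2.75000e-01] iou 0.92
jam_1 0.56 [380. 212.] [ 5.79848e+02  3.24622e+02 -4.84000e-01] iou 0.9
corkscrew 0.74 [199. 176.] [ 4.94179e+02  1.08942e+02 -2.62000e-01] iou 0.53
```

View pics/w2.png

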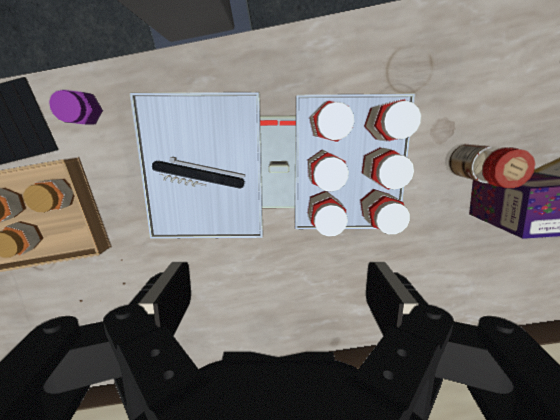

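```bash
python3 - <<'E'
from h import *
im=cv2.imread('pics/w2.png')[145:205,140:260]
cv2.imwrite('pics/ck.png',cv2.resize(im,None,fx=6,fy=6,interpolation=cv2.INTER_CUBIC))
E
```

```text
(no output)
```

View pics/ck.png

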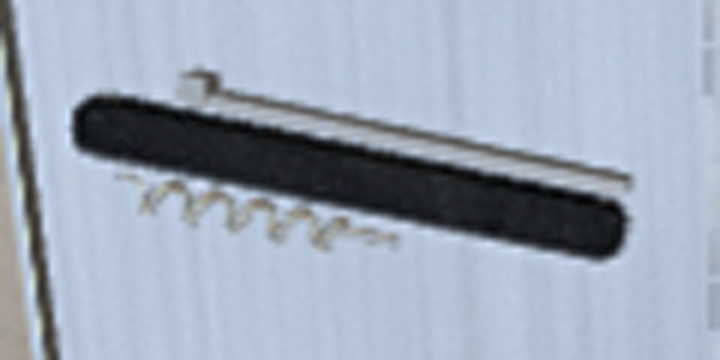

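```bash
python3 - <<'E'
from h import *
a=onz('wrist',(140+75/6,145+125/6),81);b=onz('wrist',(140+625/6,145+230/6),81)
u=(a-b);L=np.linalg.norm(u);u/=L
c=(a+b)/2;g=c+20*u
print(L,c,g,'ang +y',np.degrees(np.arctan2(u[1],u[0])))
for p in [(130,180),(395,240),(185,85),(630,180)]: 
    w=onz('wrist',(140+p[0]/6,145+p[1]/6),81)-c; print(w@u, w@np.array([u[1],-u[0],0]))
# tray corners right
for p in [(132,93),(260,92),(262,237),(149,237)]: print(onz('wrist',p,80).round(1))
E
```

```text
112.73161584012824 [495.58095238 107.68425126  81.        ] [488.47458268  88.98934528  81.        ] ang +y -110.81296485262749
44.575709082860136 -9.098910373229305
-10.026658266797394 -11.140467442660661
35.29541631318708 12.301798921988476
-55.72844203546233 10.44622939467576
[392.2  55.7  80. ]
[415.6 199.5  80. ]
[589.6 168.8  80. ]
[564.2  23.4  80. ]
```

```bash
python3 -m inch '[{"jaw":65,"x":-0.01,"y":-0.03,"z":-0.03,"ax":0,"ay":0,"az":0.15},{"jaw":65,"x":-0.02,"y":-0.06,"z":-0.06,"ax":0,"ay":0,"az":0.3},{"jaw":65,"x":-0.038,"y":-0.09,"z":-0.09,"ax":0,"ay":0,"az":0.45},{"jaw":65,"x":-0.038,"y":-0.111,"z":-0.12,"ax":0,"ay":0,"az":0.6},{"jaw":65,"x":-0.038,"y":-0.111,"z":-0.16,"ax":0,"ay":0,"az":0.75},{"jaw":65,"x":-0.038,"y":-0.111,"z":-0.16,"ax":0,"ay":0,"az":0.9},{"jaw":65,"x":-0.038,"y":-0.111,"z":-0.16,"ax":0,"ay":0,"az":1.05},{"jaw":65,"x":-0.038,"y":-0.111,"z":-0.16,"ax":0,"ay":0,"az":1.2},{"jaw":65,"x":-0.038,"y":-0.111,"z":-0.16,"ax":0,"ay":0,"az":1.35},{"jaw":65,"x":-0.038,"y":-0.111,"z":-0.16,"ax":0,"ay":0,"az":1.382},{"jaw":65,"x":-0.038,"y":-0.111,"z":-0.16,"ax":0,"ay":0,"az":1.382},{"jaw":65,"x":-0.038,"y":-0.111,"z":-0.16,"ax":0,"ay":0,"az":1.382}]'
python3 -m inch '[{"jaw":60,"x":0,"y":0,"z":-0.03,"ax":0,"ay":0,"az":0},{"jaw":60,"x":0,"y":0,"z":-0.05,"ax":0,"ay":0,"az":0},{"jaw":60,"x":0,"y":0,"z":-0.06,"ax":0,"ay":0,"az":0},{"jaw":60,"x":0,"y":0,"z":-0.064,"ax":0,"ay":0,"az":0},{"jaw":60,"x":0,"y":0,"z":-0.064,"ax":0,"ay":0,"az":0}]'
python3 - <<'E'
from h import *
s=arm.observe();print(s['joint_pos'].round(2),s['position'])
save('wrist','w3.png')
E
```

```text
time_s: 3.5
position: [488.5, 89.9, 160.5]
tcp_rot: [-0.372, -2.024, 2.024]
ft_force: [-0.2, 0.3, -0.6]
finger_gap: 0.65
time_s: 4.0
position: [488.9, 89.4, 96.3]
tcp_rot: [-0.371, -2.023, 2.024]
ft_force: [1.2, 0.1, 1.0]
finger_gap: 0.6
[ 0.18  0.3  -0.35  0.92 -0.   -1.03] [488.93486487  89.37181992  96.34534002]
```

View pics/w3.png

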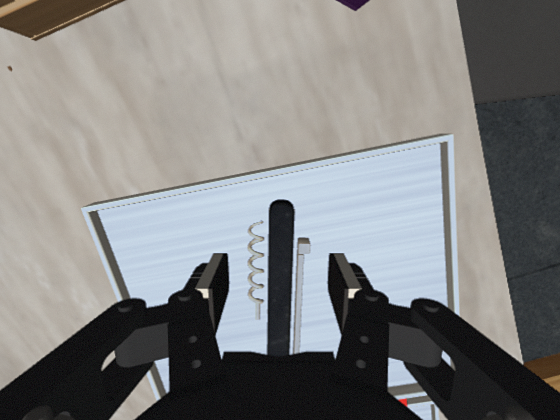

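```bash
python3 -m inch '[{"jaw":20,"x":0,"y":0,"z":0,"ax":0,"ay":0,"az":0},{"jaw":20,"x":0,"y":0,"z":0,"ax":0,"ay":0,"az":0},{"jaw":20,"x":0,"y":0,"z":0,"ax":0,"ay":0,"az":0},{"jaw":20,"x":0,"y":0,"z":0,"ax":0,"ay":0,"az":0},{"jaw":20,"x":0,"y":0,"z":0,"ax":0,"ay":0,"az":0},{"jaw":20,"x":0,"y":0,"z":0,"ax":0,"ay":0,"az":0},{"jaw":20,"x":0,"y":0,"z":0,"ax":0,"ay":0,"az":0}]'
python3 -m inch '[{"jaw":20,"x":0,"y":0,"z":0.01,"ax":0,"ay":0,"az":0},{"jaw":20,"x":0,"y":0,"z":0.04,"ax":0,"ay":0,"az":0},{"jaw":20,"x":0,"y":0,"z":0.08,"ax":0,"ay":0,"az":0},{"jaw":20,"x":0,"y":0,"z":0.1,"ax":0,"ay":0,"az":0},{"jaw":20,"x":0,"y":0,"z":0.1,"ax":0,"ay":0,"az":0}]'
```

```text
time_s: 4.75
position: [489.5, 89.4, 97.1]
tcp_rot: [-0.373, -2.025, 2.024]
ft_force: [-0.4, 0.1, 4.9]
finger_gap: 0.337
time_s: 5.25
position: [490.5, 89.5, 199.8]
tcp_rot: [-0.377, -2.028, 2.024]
ft_force: [0.5, 0.5, -0.5]
finger_gap: 0.336
```

```bash
python3 -m inch '[{"jaw":20,"x":-0.013,"y":-0.04,"z":0,"ax":0,"ay":0,"az":0.06},{"jaw":20,"x":-0.026,"y":-0.08,"z":0,"ax":0,"ay":0,"az":0.12},{"jaw":20,"x":-0.04,"y":-0.12,"z":0,"ax":0,"ay":0,"az":0.18},{"jaw":20,"x":-0.053,"y":-0.16,"z":0,"ax":0,"ay":0,"az":0.24},{"jaw":20,"x":-0.066,"y":-0.2,"z":0,"ax":0,"ay":0,"az":0.3},{"jaw":20,"x":-0.08,"y":-0.24,"z":0,"ax":0,"ay":0,"az":0.36},{"jaw":20,"x":-0.093,"y":-0.28,"z":0,"ax":0,"ay":0,"az":0.42},{"jaw":20,"x":-0.101,"y":-0.303,"z":-0.02,"ax":0,"ay":0,"az":0.436},{"jaw":20,"x":-0.101,"y":-0.303,"z":-0.06,"ax":0,"ay":0,"az":0.436},{"jaw":20,"x":-0.101,"y":-0.303,"z":-0.1,"ax":0,"ay":0,"az":0.436},{"jaw":20,"x":-0.101,"y":-0.303,"z":-0.13,"ax":0,"ay":0,"az":0.436},{"jaw":20,"x":-0.101,"y":-0.303,"z":-0.13,"ax":0,"ay":0,"az":0.436}]'
python3 - <<'E'
from h import *
s=arm.observe();print(s['joint_pos'].round(2),s['position'],s['finger_gap'])
a=arm.read_camera('wrist');b=arm.read_camera('scene')
cv2.imwrite('pics/w4.png',np.hstack([a,b[200:,150:450][:,:]] if 0 else [cv2.resize(a,(400,300)),cv2.resize(b[210:420,180:460],(400,300))])[:,:,::-1])
E
```

```text
time_s: 6.45
position: [384.9, -212.3, 62.8]
tcp_rot: [-0.087, 2.192, -2.183]
ft_force: [-0.9, 0.2, -0.1]
finger_gap: 0.339
[-0.5   0.25 -0.53  0.8   0.   -2.15] [ 384.86192485 -212.26075013   62.81362492] 0.3389500133189719
```

View pics/w4.png

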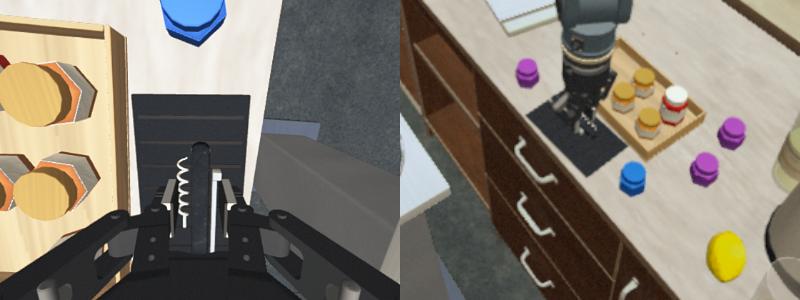

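```bash
python3 -m inch '[{"jaw":20,"x":0.002,"y":0,"z":-0.015,"ax":0,"ay":0,"az":0},{"jaw":20,"x":0.002,"y":0,"z":-0.03,"ax":0,"ay":0,"az":0},{"jaw":20,"x":0.002,"y":0,"z":-0.036,"ax":0,"ay":0,"az":0},{"jaw":20,"x":0.002,"y":0,"z":-0.039,"ax":0,"ay":0,"az":0},{"jaw":20,"x":0.002,"y":0,"z":-0.039,"ax":0,"ay":0,"az":0},{"jaw":20,"x":0.002,"y":0,"z":-0.039,"ax":0,"ay":0,"az":0}]'
```

```text
time_s: 7.15
position: [390.4, -214.0, 28.1]
tcp_rot: [-0.079, 2.183, -2.184]
ft_force: [0.0, -0.5, -0.7]
finger_gap: 0.34
```

```bash
python3 -m inch '[{"jaw":20,"x":-0.002,"y":0,"z":-0.003,"ax":0,"ay":0,"az":0},{"jaw":20,"x":-0.002,"y":0,"z":-0.003,"ax":0,"ay":0,"az":0},{"jaw":65,"x":-0.002,"y":0,"z":-0.002,"ax":0,"ay":0,"az":0},{"jaw":65,"x":-0.002,"y":0,"z":-0.002,"ax":0,"ay":0,"az":0},{"jaw":65,"x":-0.002,"y":0,"z":-0.002,"ax":0,"ay":0,"az":0},{"jaw":65,"x":-0.002,"y":0,"z":0.01,"ax":0,"ay":0,"az":0},{"jaw":65,"x":-0.002,"y":0,"z":0.06,"ax":0,"ay":0,"az":0},{"jaw":65,"x":-0.002,"y":0,"z":0.11,"ax":0,"ay":0,"az":0},{"jaw":65,"x":-0.002,"y":0,"z":0.16,"ax":0,"ay":0,"az":0},{"jaw":65,"x":-0.002,"y":0,"z":0.21,"ax":0,"ay":0,"az":-0.14},{"jaw":65,"x":0,"y":0,"z":0.25,"ax":0,"ay":0,"az":-0.28}]'
python3 -m inch '[{"jaw":65,"x":0.03,"y":0,"z":0.02,"ax":0,"ay":0,"az":-0.15},{"jaw":65,"x":0.06,"y":0.01,"z":0.02,"ax":0,"ay":0,"az":-0.3},{"jaw":65,"x":0.09,"y":0.016,"z":0.02,"ax":0,"ay":0,"az":-0.45},{"jaw":65,"x":0.12,"y":0.016,"z":0.02,"ax":0,"ay":0,"az":-0.6},{"jaw":65,"x":0.15,"y":0.016,"z":0.02,"ax":0,"ay":0,"az":-0.75},{"jaw":65,"x":0.15,"y":0.016,"z":0.02,"ax":0,"ay":0,"az":-0.9},{"jaw":65,"x":0.15,"y":0.016,"z":0.02,"ax":0,"ay":0,"az":-1.05},{"jaw":65,"x":0.15,"y":0.016,"z":0.02,"ax":0,"ay":0,"az":-1.2},{"jaw":65,"x":0.15,"y":0.016,"z":0.02,"ax":0,"ay":0,"az":-1.35},{"jaw":65,"x":0.15,"y":0.016,"z":0.02,"ax":0,"ay":0,"az":-1.36},{"jaw":65,"x":0.15,"y":0.016,"z":0.02,"ax":0,"ay":0,"az":-1.36}]'
cat > look.py <<'E'
import sys
from h import *
fn,tz=sys.argv[1],float(sys.argv[2])
yw=float(sys.argv[3]) if len(sys.argv)>3 else 0
s=arm.observe();R=cv2.Rodrigues(s['tcp_rot'])[0]
print(s['joint_pos'].round(2),s['position'].round(1),'jaw',np.degrees(np.arctan2(R[1,0],R[0,0])).round(1))
save('wrist',fn)
Y=np.radians(np.arange(-30,30,6))+yw
for t,h in(('jam_1',70),('honey_1',46)):
    wfit('wrist',t,lambda x,y,w,z:hexpts(x,y,w,z,h),tz,h,Y)
E
python3 look.py w5.png 4
python3 -c "
from h import *
b=wfit('wrist','basket',lambda x,y,w,z:boxpts(x,y,w,z,144,236,34),0,34,np.radians(np.arange(-6,7,1)))"
```

```text
time_s: 8.25
position: [389.8, -213.8, 280.2]
tcp_rot: [-0.227, -2.109, 2.111]
ft_force: [0.9, 0.3, -0.2]
finger_gap: 0.65
time_s: 9.35
position: [539.9, -197.8, 297.0]
tcp_rot: [-1.205, -1.215, 1.215]
ft_force: [0.2, -0.1, -0.1]
finger_gap: 0.649
[-0.35  0.32  0.22  1.47 -0.   -0.36] [ 539.9 -197.8  297. ] jaw 90.5
jam_1 0.82 [216. 191.] [ 5.48524e+02 -2.75822e+02  1.05000e-01] iou 0.91
honey_1 0.96 [406.  53.] [ 3.88594e+02 -5.11450e+01  1.05000e-01] iou 0.89
honey_1 0.94 [164.  61.] [ 3.98303e+02 -3.34294e+02 -1.05000e-01] iou 0.87
honey_1 0.84 [276. 188.] [ 5.47127e+02 -1.98221e+02  1.05000e-01] iou 0.9
honey_1 0.8 [129. 156.] [ 5.07874e+02 -3.92194e+02 -1.05000e-01] iou 0.88
honey_1 0.75 [153. 220.] [ 5.99642e+02 -3.70340e+02  2.09000e-01] iou 0.81
honey_1 0.69 [338. 145.] [ 4.93370e+02 -1.24189e+02  4.19000e-01] iou 0.87
honey_1 0.63 [218. 144.] [ 4.92907e+02 -2.71468e+02  1.05000e-01] iou 0.91
honey_1 0.55 [272. 146.] [ 4.94633e+02 -2.03126e+02 -1.05000e-01] iou 0.9
basket 0.73 [287. 162.] [ 520.813 -200.146    0.   ] iou 0.75
```

View pics/w5.png

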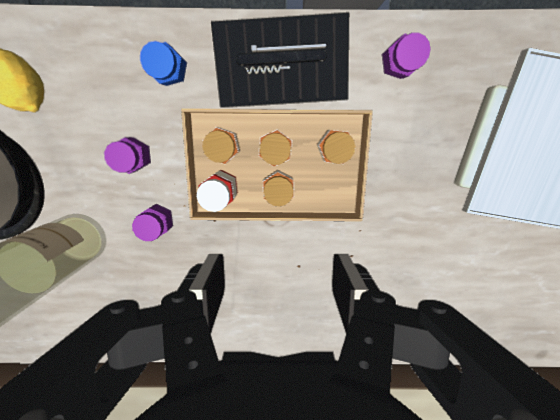

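```bash
python3 -m inch '[{"jaw":65,"x":0.0086,"y":-0.04,"z":-0.03,"ax":0,"ay":0,"az":0.05},{"jaw":65,"x":0.0086,"y":-0.078,"z":-0.06,"ax":0,"ay":0,"az":0.05},{"jaw":65,"x":0.0086,"y":-0.078,"z":-0.105,"ax":0,"ay":0,"az":0.05},{"jaw":65,"x":0.0086,"y":-0.078,"z":-0.145,"ax":0,"ay":0,"az":0.05},{"jaw":65,"x":0.0086,"y":-0.078,"z":-0.185,"ax":0,"ay":0,"az":0.05},{"jaw":65,"x":0.0086,"y":-0.078,"z":-0.215,"ax":0,"ay":0,"az":0.05},{"jaw":65,"x":0.0086,"y":-0.078,"z":-0.235,"ax":0,"ay":0,"az":0.05},{"jaw":65,"x":0.0086,"y":-0.078,"z":-0.241,"ax":0,"ay":0,"az":0.05},{"jaw":65,"x":0.0086,"y":-0.078,"z":-0.241,"ax":0,"ay":0,"az":0.05}]'
python3 -m inch '[{"jaw":30,"x":0,"y":0,"z":0,"ax":0,"ay":0,"az":0},{"jaw":30,"x":0,"y":0,"z":0,"ax":0,"ay":0,"az":0},{"jaw":30,"x":0,"y":0,"z":0,"ax":0,"ay":0,"az":0},{"jaw":30,"x":0,"y":0,"z":0,"ax":0,"ay":0,"az":0},{"jaw":30,"x":0,"y":0,"z":0,"ax":0,"ay":0,"az":0},{"jaw":30,"x":0,"y":0,"z":0,"ax":0,"ay":0,"az":0}]'
python3 -m inch '[{"jaw":30,"x":0,"y":0,"z":0.01,"ax":0,"ay":0,"az":0},{"jaw":30,"x":0,"y":0,"z":0.04,"ax":0,"ay":0,"az":0},{"jaw":30,"x":0,"y":0,"z":0.08,"ax":0,"ay":0,"az":0},{"jaw":30,"x":0,"y":0,"z":0.12,"ax":0,"ay":0,"az":0},{"jaw":30,"x":0,"y":0,"z":0.144,"ax":0,"ay":0,"az":0},{"jaw":30,"x":0,"y":0,"z":0.144,"ax":0,"ay":0,"az":0},{"jaw":30,"x":0,"y":0,"z":0.144,"ax":0,"ay":0,"az":0}]'
```

```text
time_s: 10.45
position: [548.2, -275.6, 55.8]
tcp_rot: [-1.181, -1.249, 1.25]
ft_force: [0.4, -0.8, -0.2]
finger_gap: 0.646
time_s: 11.05
position: [549.4, -276.2, 57.8]
tcp_rot: [-1.186, -1.25, 1.249]
ft_force: [0.3, 0.6, 6.2]
finger_gap: 0.462
time_s: 11.75
position: [548.5, -275.8, 200.7]
tcp_rot: [-1.184, -1.249, 1.249]
ft_force: [-0.2, 0.7, -1.5]
finger_gap: 0.463
```

```bash
python3 -m inch '[{"jaw":30,"x":0,"y":0.03,"z":0,"ax":0,"ay":0,"az":0},{"jaw":30,"x":0,"y":0.07,"z":0,"ax":0,"ay":0,"az":-0.03},{"jaw":30,"x":0,"y":0.11,"z":0,"ax":0,"ay":0,"az":-0.06},{"jaw":30,"x":0,"y":0.15,"z":0,"ax":0,"ay":0,"az":-0.1},{"jaw":30,"x":-0.005,"y":0.19,"z":0,"ax":0,"ay":0,"az":-0.14},{"jaw":30,"x":-0.01,"y":0.23,"z":0,"ax":0,"ay":0,"az":-0.18},{"jaw":30,"x":-0.01,"y":0.27,"z":0,"ax":0,"ay":0,"az":-0.21},{"jaw":30,"x":-0.01,"y":0.31,"z":0,"ax":0,"ay":0,"az":-0.23},{"jaw":30,"x":-0.01,"y":0.335,"z":0,"ax":0,"ay":0,"az":-0.23},{"jaw":30,"x":-0.01,"y":0.342,"z":0,"ax":0,"ay":0,"az":-0.23},{"jaw":30,"x":-0.01,"y":0.342,"z":0,"ax":0,"ay":0,"az":-0.23},{"jaw":30,"x":-0.01,"y":0.342,"z":0,"ax":0,"ay":0,"az":-0.23}]'
python3 -m inch '[{"jaw":30,"x":0,"y":0,"z":-0.03,"ax":0,"ay":0,"az":0},{"jaw":30,"x":0,"y":0,"z":-0.05,"ax":0,"ay":0,"az":0},{"jaw":30,"x":0,"y":0,"z":-0.062,"ax":0,"ay":0,"az":0},{"jaw":30,"x":0,"y":0,"z":-0.068,"ax":0,"ay":0,"az":0},{"jaw":30,"x":0,"y":0,"z":-0.07,"ax":0,"ay":0,"az":0},{"jaw":30,"x":0,"y":0,"z":-0.07,"ax":0,"ay":0,"az":0},{"jaw":30,"x":0,"y":0,"z":-0.07,"ax":0,"ay":0,"az":0}]'
```

```text
time_s: 12.95
position: [538.1, 65.5, 199.5]
tcp_rot: [-1.287, -1.077, 1.08]
ft_force: [0.5, 0.4, -1.5]
finger_gap: 0.463
time_s: 13.65
position: [539.1, 66.2, 131.1]
tcp_rot: [-1.288, -1.08, 1.078]
ft_force: [-0.2, 0.4, -0.6]
finger_gap: 0.458
```

```bash
python3 -m inch '[{"jaw":30,"x":0,"y":0,"z":-0.001,"ax":0,"ay":0,"az":0},{"jaw":64,"x":0,"y":0,"z":-0.001,"ax":0,"ay":0,"az":0},{"jaw":64,"x":0,"y":0,"z":-0.001,"ax":0,"ay":0,"az":0},{"jaw":64,"x":0,"y":0,"z":-0.001,"ax":0,"ay":0,"az":0},{"jaw":64,"x":0,"y":0,"z":-0.001,"ax":0,"ay":0,"az":0},{"jaw":64,"x":0,"y":0,"z":0.01,"ax":0,"ay":0,"az":0},{"jaw":64,"x":0,"y":0,"z":0.04,"ax":0,"ay":0,"az":0},{"jaw":64,"x":0,"y":0,"z":0.08,"ax":0,"ay":0,"az":0},{"jaw":62,"x":-0.01,"y":0.03,"z":0.1,"ax":0,"ay":0,"az":0},{"jaw":62,"x":-0.03,"y":0.07,"z":0.1,"ax":0,"ay":0,"az":0},{"jaw":62,"x":-0.045,"y":0.11,"z":0.1,"ax":0,"ay":0,"az":0},{"jaw":62,"x":-0.06,"y":0.15,"z":0.1,"ax":0,"ay":0,"az":0}]'
python3 - <<'E'
from h import *
s=arm.observe();print(s['position'])
save('wrist','w6.png')
wfit('wrist','jam_1',lambda x,y,w,z:hexpts(x,y,w,z,70),lambda l,c: 76 if onz(None,l,114,c)[1]<185 else 44,70,np.radians(np.arange(-30,30,6))-.17)
E
```

```text
time_s: 14.85
position: [477.9, 217.5, 231.6]
tcp_rot: [-1.288, -1.079, 1.077]
ft_force: [0.8, 0.1, 0.0]
finger_gap: 0.625
[477.94842269 217.4832704  231.56115999]
jam_1 0.96 [327. 230.] [ 5.12569e+02  2.66362e+02 -6.50000e-02] iou 0.85
jam_1 0.94 [334. 179.] [4.58443e+02 2.78216e+02 3.90000e-02] iou 0.92
jam_1 0.87 [324. 286.] [ 5.70528e+02  2.43604e+02 -6.50000e-02] iou 0.43
jam_1 0.78 [395. 280.] [572.558 327.904  -0.589] iou 0.71
jam_1 0.66 [408. 231.] [ 5.24178e+02  3.37808e+02 -2.75000e-01] iou 0.89
jam_1 0.6 [418. 174.] [ 4.70450e+02  3.46395e+02 -2.75000e-01] iou 0.9
jam_1 0.6 [139. 291.] [5.31499e+02 7.75860e+01 3.90000e-02] iou 0.45
```

View pics/w6.png

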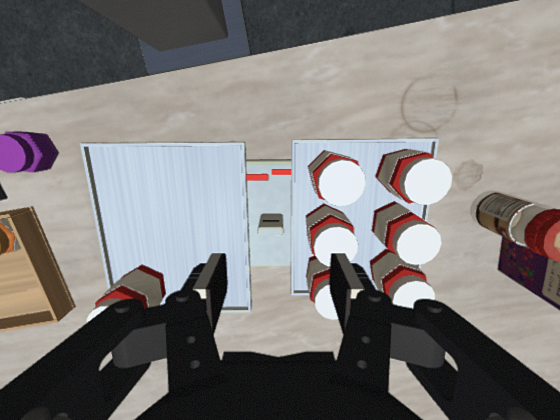

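```bash
python3 - <<'E'
from h import *
arm.read_camera('wrist');arm.read_camera('wrist')
s=arm.observe();print(s['position'],abs(s['qvel']).max())
wfit('wrist','jam_1',lambda x,y,w,z:hexpts(x,y,w,z,70),lambda l,c: 76 if onz(None,l,114,c)[1]<185 else 44,70,np.radians(np.arange(-30,30,6))-.17)
E
```

```text
[478.2625483  217.10630997 231.01680086] 0.0382584433379046
jam_1 0.96 [325. 232.] [ 5.15255e+02  2.60094e+02 -6.50000e-02] iou 0.83
jam_1 0.91 [391. 280.] [574.116 320.686  -0.694] iou 0.71
jam_1 0.87 [333. 180.] [4.60834e+02 2.71844e+02 3.90000e-02] iou 0.92
jam_1 0.77 [409. 230.] [ 5.26673e+02  3.30666e+02 -2.75000e-01] iou 0.9
jam_1 0.68 [322. 285.] [ 5.73941e+02  2.38157e+02 -6.50000e-02] iou 0.44
jam_1 0.64 [134. 290.] [5.35403e+02 7.04630e+01 2.49000e-01] iou 0.44
jam_1 0.57 [416. 175.] [ 4.73079e+02  3.39646e+02 -2.75000e-01] iou 0.89
```

```bash
python3 -m inch '[{"jaw":62,"x":-0.017,"y":0.03,"z":0,"ax":0,"ay":0,"az":0},{"jaw":62,"x":-0.017,"y":0.055,"z":0,"ax":0,"ay":0,"az":0},{"jaw":62,"x":-0.017,"y":0.055,"z":-0.03,"ax":0,"ay":0,"az":0},{"jaw":62,"x":-0.017,"y":0.055,"z":-0.065,"ax":0,"ay":0,"az":0},{"jaw":62,"x":-0.017,"y":0.055,"z":-0.1,"ax":0,"ay":0,"az":0},{"jaw":62,"x":-0.017,"y":0.055,"z":-0.12,"ax":0,"ay":0,"az":0},{"jaw":62,"x":-0.017,"y":0.055,"z":-0.135,"ax":0,"ay":0,"az":0},{"jaw":62,"x":-0.017,"y":0.055,"z":-0.135,"ax":0,"ay":0,"az":0}]'
python3 -m inch '[{"jaw":30,"x":0,"y":0,"z":0,"ax":0,"ay":0,"az":0},{"jaw":30,"x":0,"y":0,"z":0,"ax":0,"ay":0,"az":0},{"jaw":30,"x":0,"y":0,"z":0,"ax":0,"ay":0,"az":0},{"jaw":30,"x":0,"y":0,"z":0,"ax":0,"ay":0,"az":0},{"jaw":30,"x":0,"y":0,"z":0,"ax":0,"ay":0,"az":0},{"jaw":30,"x":0,"y":0,"z":0,"ax":0,"ay":0,"az":0}]'
python3 -m inch '[{"jaw":30,"x":0,"y":0,"z":0.01,"ax":0,"ay":0,"az":0},{"jaw":30,"x":0,"y":0,"z":0.04,"ax":0,"ay":0,"az":0},{"jaw":30,"x":0,"y":0,"z":0.08,"ax":0,"ay":0,"az":0},{"jaw":30,"x":0,"y":0,"z":0.12,"ax":0,"ay":0,"az":0},{"jaw":30,"x":0,"y":0,"z":0.135,"ax":0,"ay":0,"az":0},{"jaw":30,"x":0,"y":0,"z":0.135,"ax":0,"ay":0,"az":0},{"jaw":30,"x":0,"y":0,"z":0.135,"ax":0,"ay":0,"az":0}]'
```

```text
time_s: 15.9
position: [461.2, 269.4, 93.6]
tcp_rot: [-1.288, -1.074, 1.08]
ft_force: [-0.5, -0.4, -0.8]
finger_gap: 0.619
time_s: 16.5
position: [461.7, 271.3, 95.6]
tcp_rot: [-1.288, -1.079, 1.078]
ft_force: [0.4, -0.6, 2.5]
finger_gap: 0.503
time_s: 17.2
position: [461.3, 271.2, 230.0]
tcp_rot: [-1.287, -1.079, 1.079]
ft_force: [-0.7, 0.1, -0.9]
finger_gap: 0.502
```

```bash
python3 -m inch '[{"jaw":30,"x":0.003,"y":-0.025,"z":0,"ax":0,"ay":0,"az":0},{"jaw":30,"x":0.007,"y":-0.06,"z":0,"ax":0,"ay":0,"az":0},{"jaw":30,"x":0.011,"y":-0.1,"z":0,"ax":0,"ay":0,"az":0},{"jaw":30,"x":0.016,"y":-0.14,"z":0,"ax":0,"ay":0,"az":0},{"jaw":30,"x":0.02,"y":-0.175,"z":-0.01,"ax":0,"ay":0,"az":0},{"jaw":30,"x":0.022,"y":-0.19,"z":-0.03,"ax":0,"ay":0,"az":0},{"jaw":30,"x":0.022,"y":-0.195,"z":-0.055,"ax":0,"ay":0,"az":0},{"jaw":30,"x":0.022,"y":-0.195,"z":-0.08,"ax":0,"ay":0,"az":0},{"jaw":30,"x":0.022,"y":-0.195,"z":-0.094,"ax":0,"ay":0,"az":0},{"jaw":30,"x":0.022,"y":-0.195,"z":-0.101,"ax":0,"ay":0,"az":0},{"jaw":30,"x":0.022,"y":-0.195,"z":-0.102,"ax":0,"ay":0,"az":0},{"jaw":30,"x":0.022,"y":-0.195,"z":-0.102,"ax":0,"ay":0,"az":0}]'
```

```text
time_s: 18.4
position: [483.4, 76.3, 128.2]
tcp_rot: [-1.287, -1.078, 1.079]
ft_force: [0.2, 0.1, -1.1]
finger_gap: 0.496
```

```bash
python3 -m inch '[{"jaw":30,"x":0,"y":0,"z":-0.002,"ax":0,"ay":0,"az":0},{"jaw":30,"x":0,"y":0,"z":-0.002,"ax":0,"ay":0,"az":0},{"jaw":64,"x":0,"y":0,"z":-0.002,"ax":0,"ay":0,"az":0},{"jaw":64,"x":0,"y":0,"z":-0.002,"ax":0,"ay":0,"az":0},{"jaw":64,"x":0,"y":0,"z":-0.002,"ax":0,"ay":0,"az":0},{"jaw":64,"x":0,"y":0,"z":0.01,"ax":0,"ay":0,"az":0},{"jaw":64,"x":0,"y":0,"z":0.04,"ax":0,"ay":0,"az":0},{"jaw":64,"x":0,"y":0,"z":0.08,"ax":0,"ay":0,"az":0},{"jaw":62,"x":0,"y":0.02,"z":0.102,"ax":0,"ay":0,"az":0},{"jaw":62,"x":0.01,"y":0.06,"z":0.102,"ax":0,"ay":0,"az":0},{"jaw":62,"x":0.02,"y":0.1,"z":0.102,"ax":0,"ay":0,"az":0},{"jaw":62,"x":0.03,"y":0.14,"z":0.102,"ax":0,"ay":0,"az":0}]'
python3 -m inch '[{"jaw":62,"x":0.002,"y":0.03,"z":0,"ax":0,"ay":0,"az":0},{"jaw":62,"x":0.002,"y":0.045,"z":0,"ax":0,"ay":0,"az":0},{"jaw":62,"x":0.002,"y":0.045,"z":-0.02,"ax":0,"ay":0,"az":0},{"jaw":62,"x":0.002,"y":0.045,"z":-0.06,"ax":0,"ay":0,"az":0},{"jaw":62,"x":0.002,"y":0.045,"z":-0.095,"ax":0,"ay":0,"az":0},{"jaw":62,"x":0.002,"y":0.045,"z":-0.12,"ax":0,"ay":0,"az":0},{"jaw":62,"x":0.002,"y":0.045,"z":-0.134,"ax":0,"ay":0,"az":0},{"jaw":62,"x":0.002,"y":0.045,"z":-0.134,"ax":0,"ay":0,"az":0}]'
python3 -m inch '[{"jaw":30,"x":0,"y":0,"z":0,"ax":0,"ay":0,"az":0},{"jaw":30,"x":0,"y":0,"z":0,"ax":0,"ay":0,"az":0},{"jaw":30,"x":0,"y":0,"z":0,"ax":0,"ay":0,"az":0},{"jaw":30,"x":0,"y":0,"z":0,"ax":0,"ay":0,"az":0},{"jaw":30,"x":0,"y":0,"z":0,"ax":0,"ay":0,"az":0},{"jaw":30,"x":0,"y":0,"z":0,"ax":0,"ay":0,"az":0}]'
python3 -m inch '[{"jaw":30,"x":0,"y":0,"z":0.01,"ax":0,"ay":0,"az":0},{"jaw":30,"x":0,"y":0,"z":0.04,"ax":0,"ay":0,"az":0},{"jaw":30,"x":0,"y":0,"z":0.08,"ax":0,"ay":0,"az":0},{"jaw":30,"x":0,"y":0,"z":0.12,"ax":0,"ay":0,"az":0},{"jaw":30,"x":0,"y":0,"z":0.135,"ax":0,"ay":0,"az":0},{"jaw":30,"x":0,"y":0,"z":0.135,"ax":0,"ay":0,"az":0},{"jaw":30,"x":0,"y":0,"z":0.135,"ax":0,"ay":0,"az":0}]'
```

```text
time_s: 19.6
position: [513.9, 217.6, 230.8]
tcp_rot: [-1.288, -1.079, 1.078]
ft_force: [1.4, -0.2, 0.0]
finger_gap: 0.618
time_s: 20.4
position: [514.1, 260.0, 94.3]
tcp_rot: [-1.287, -1.075, 1.082]
ft_force: [-0.1, 0.1, 0.9]
finger_gap: 0.62
time_s: 21.0
position: [515.8, 261.4, 96.8]
tcp_rot: [-1.288, -1.079, 1.078]
ft_force: [0.3, 0.4, 4.6]
finger_gap: 0.467
time_s: 21.7
position: [515.3, 261.2, 230.9]
tcp_rot: [-1.287, -1.078, 1.079]
ft_force: [-0.1, -0.0, -2.4]
finger_gap: 0.467
```

```bash
python3 -m inch '[{"jaw":30,"x":-0.012,"y":-0.025,"z":0,"ax":0,"ay":0,"az":0},{"jaw":30,"x":-0.03,"y":-0.06,"z":0,"ax":0,"ay":0,"az":0},{"jaw":30,"x":-0.048,"y":-0.095,"z":0,"ax":0,"ay":0,"az":0},{"jaw":30,"x":-0.065,"y":-0.13,"z":0,"ax":0,"ay":0,"az":0},{"jaw":30,"x":-0.08,"y":-0.16,"z":0,"ax":0,"ay":0,"az":0},{"jaw":30,"x":-0.087,"y":-0.175,"z":-0.02,"ax":0,"ay":0,"az":0},{"jaw":30,"x":-0.087,"y":-0.175,"z":-0.05,"ax":0,"ay":0,"az":0},{"jaw":30,"x":-0.087,"y":-0.175,"z":-0.08,"ax":0,"ay":0,"az":0},{"jaw":30,"x":-0.087,"y":-0.175,"z":-0.094,"ax":0,"ay":0,"az":0},{"jaw":30,"x":-0.087,"y":-0.175,"z":-0.101,"ax":0,"ay":0,"az":0},{"jaw":30,"x":-0.087,"y":-0.175,"z":-0.103,"ax":0,"ay":0,"az":0},{"jaw":30,"x":-0.087,"y":-0.175,"z":-0.103,"ax":0,"ay":0,"az":0}]'
python3 -m inch '[{"jaw":30,"x":0,"y":0,"z":0,"ax":0,"ay":0,"az":0},{"jaw":64,"x":0,"y":0,"z":0,"ax":0,"ay":0,"az":0},{"jaw":64,"x":0,"y":0,"z":0,"ax":0,"ay":0,"az":0},{"jaw":64,"x":0,"y":0,"z":0,"ax":0,"ay":0,"az":0},{"jaw":64,"x":0,"y":0,"z":0,"ax":0,"ay":0,"az":0},{"jaw":64,"x":0,"y":0,"z":0.01,"ax":0,"ay":0,"az":0},{"jaw":64,"x":0,"y":0,"z":0.04,"ax":0,"ay":0,"az":0},{"jaw":64,"x":0,"y":0,"z":0.08,"ax":0,"ay":0,"az":0},{"jaw":64,"x":0,"y":0,"z":0.11,"ax":0,"ay":0,"az":0}]'
```

```text
time_s: 22.9
position: [428.4, 86.3, 128.2]
tcp_rot: [-1.287, -1.078, 1.079]
ft_force: [-0.6, -0.4, 1.3]
finger_gap: 0.466
time_s: 23.8
position: [428.7, 86.3, 241.0]
tcp_rot: [-1.288, -1.08, 1.078]
ft_force: [0.8, 0.5, -0.5]
finger_gap: 0.637
```

```bash
python3 -m inch '[{"jaw":64,"x":0.01,"y":-0.04,"z":0.02,"ax":0,"ay":0,"az":0.05},{"jaw":64,"x":0.025,"y":-0.08,"z":0.04,"ax":0,"ay":0,"az":0.1},{"jaw":64,"x":0.04,"y":-0.12,"z":0.057,"ax":0,"ay":0,"az":0.18},{"jaw":64,"x":0.06,"y":-0.16,"z":0.057,"ax":0,"ay":0,"az":0.18},{"jaw":64,"x":0.08,"y":-0.2,"z":0.057,"ax":0,"ay":0,"az":0.18},{"jaw":64,"x":0.1,"y":-0.24,"z":0.057,"ax":0,"ay":0,"az":0.18},{"jaw":64,"x":0.111,"y":-0.283,"z":0.057,"ax":0,"ay":0,"az":0.18},{"jaw":64,"x":0.111,"y":-0.283,"z":0.057,"ax":0,"ay":0,"az":0.18},{"jaw":64,"x":0.111,"y":-0.283,"z":0.057,"ax":0,"ay":0,"az":0.18},{"jaw":64,"x":0.111,"y":-0.283,"z":0.057,"ax":0,"ay":0,"az":0.18}]'
python3 look.py w7.png 4
```

```text
time_s: 24.8
position: [539.2, -196.1, 295.7]
tcp_rot: [-1.207, -1.213, 1.212]
ft_force: [-0.4, 0.5, 1.0]
finger_gap: 0.643
[-0.35  0.31  0.21  1.46  0.   -0.35] [ 539.2 -196.1  295.7] jaw 90.3
jam_1 0.95 [545.  87.] [422.341 142.373   0.   ] iou 0.88
jam_1 0.83 [535. 144.] [486.85  130.514   0.   ] iou 0.86
jam_1 0.61 [527. 198.] [ 5.53708e+02  1.20054e+02 -2.09000e-01] iou 0.82
honey_1 0.9 [163.  61.] [ 399.735 -335.228   -0.419] iou 0.9
honey_1 0.86 [219. 144.] [ 4.93455e+02 -2.70805e+02  2.09000e-01] iou 0.9
honey_1 0.77 [151. 224.] [ 5.98753e+02 -3.69493e+02  1.05000e-01] iou 0.84
honey_1 0.74 [272. 151.] [ 4.95207e+02 -2.02228e+02 -1.05000e-01] iou 0.94
honey_1 0.66 [349. 129.] [ 473.405 -109.832   -0.524] iou 0.9
honey_1 0.63 [276. 186.] [ 5.47615e+02 -1.97580e+02  1.05000e-01] iou 0.92
honey_1 0.59 [126. 152.] [ 5.07268e+02 -3.91394e+02 -3.14000e-01] iou 0.86
honey_1 0.59 [403.  56.] [ 3.88468e+02 -5.04670e+01  1.05000e-01] iou 0.88
```

View pics/w7.png

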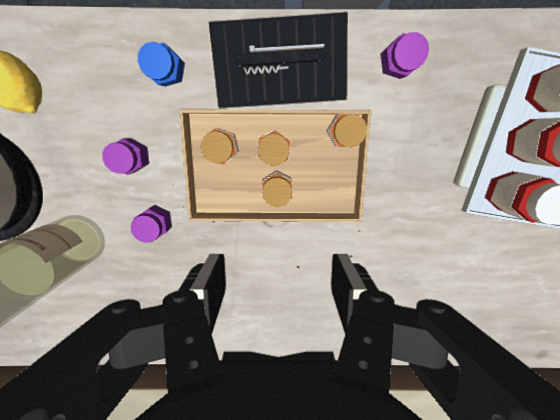

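```bash
python3 -m inch '[{"jaw":64,"x":0.008,"y":-0.001,"z":-0.04,"ax":0,"ay":0,"az":0.05},{"jaw":64,"x":0.008,"y":-0.001,"z":-0.08,"ax":0,"ay":0,"az":0.05},{"jaw":64,"x":0.008,"y":-0.001,"z":-0.12,"ax":0,"ay":0,"az":0.05},{"jaw":64,"x":0.008,"y":-0.001,"z":-0.16,"ax":0,"ay":0,"az":0.05},{"jaw":64,"x":0.008,"y":-0.001,"z":-0.2,"ax":0,"ay":0,"az":0.05},{"jaw":64,"x":0.008,"y":-0.001,"z":-0.235,"ax":0,"ay":0,"az":0.05},{"jaw":64,"x":0.008,"y":-0.001,"z":-0.255,"ax":0,"ay":0,"az":0.05},{"jaw":64,"x":0.008,"y":-0.001,"z":-0.261,"ax":0,"ay":0,"az":0.05},{"jaw":64,"x":0.008,"y":-0.001,"z":-0.261,"ax":0,"ay":0,"az":0.05}]'
python3 -m inch '[{"jaw":30,"x":0,"y":0,"z":0,"ax":0,"ay":0,"az":0},{"jaw":30,"x":0,"y":0,"z":0,"ax":0,"ay":0,"az":0},{"jaw":30,"x":0,"y":0,"z":0,"ax":0,"ay":0,"az":0},{"jaw":30,"x":0,"y":0,"z":0,"ax":0,"ay":0,"az":0},{"jaw":30,"x":0,"y":0,"z":0,"ax":0,"ay":0,"az":0},{"jaw":30,"x":0,"y":0,"z":0,"ax":0,"ay":0,"az":0}]'
python3 -m inch '[{"jaw":30,"x":0,"y":0,"z":0.01,"ax":0,"ay":0,"az":0},{"jaw":30,"x":0,"y":0,"z":0.04,"ax":0,"ay":0,"az":0},{"jaw":30,"x":0,"y":0,"z":0.08,"ax":0,"ay":0,"az":0},{"jaw":30,"x":0,"y":0,"z":0.12,"ax":0,"ay":0,"az":0},{"jaw":30,"x":0,"y":0,"z":0.16,"ax":0,"ay":0,"az":0},{"jaw":30,"x":0,"y":0,"z":0.194,"ax":0,"ay":0,"az":0},{"jaw":30,"x":0,"y":0,"z":0.194,"ax":0,"ay":0,"az":0},{"jaw":30,"x":0,"y":0,"z":0.194,"ax":0,"ay":0,"az":0}]'
```

```text
time_s: 25.85
position: [547.4, -197.0, 34.2]
tcp_rot: [-1.182, -1.249, 1.25]
ft_force: [0.7, 0.8, -0.2]
finger_gap: 0.641
time_s: 26.45
position: [548.6, -198.0, 35.9]
tcp_rot: [-1.186, -1.251, 1.248]
ft_force: [-0.4, 1.7, 7.6]
finger_gap: 0.461
time_s: 27.25
position: [547.8, -197.9, 229.6]
tcp_rot: [-1.185, -1.25, 1.249]
ft_force: [-0.6, 0.1, -1.2]
finger_gap: 0.458
```

```bash
python3 -m inch '[{"jaw":30,"x":-0.004,"y":0.025,"z":0,"ax":0,"ay":0,"az":0},{"jaw":30,"x":-0.011,"y":0.065,"z":0,"ax":0,"ay":0,"az":-0.03},{"jaw":30,"x":-0.018,"y":0.11,"z":0,"ax":0,"ay":0,"az":-0.06},{"jaw":30,"x":-0.026,"y":0.155,"z":0,"ax":0,"ay":0,"az":-0.09},{"jaw":30,"x":-0.033,"y":0.2,"z":0,"ax":0,"ay":0,"az":-0.12},{"jaw":30,"x":-0.041,"y":0.245,"z":0,"ax":0,"ay":0,"az":-0.15},{"jaw":30,"x":-0.048,"y":0.29,"z":0,"ax":0,"ay":0,"az":-0.18},{"jaw":30,"x":-0.056,"y":0.335,"z":0,"ax":0,"ay":0,"az":-0.21},{"jaw":30,"x":-0.063,"y":0.38,"z":0,"ax":0,"ay":0,"az":-0.23},{"jaw":30,"x":-0.071,"y":0.425,"z":0,"ax":0,"ay":0,"az":-0.23},{"jaw":30,"x":-0.078,"y":0.455,"z":0,"ax":0,"ay":0,"az":-0.23},{"jaw":30,"x":-0.078,"y":0.467,"z":0,"ax":0,"ay":0,"az":-0.23}]'
python3 -m inch '[{"jaw":30,"x":0,"y":0,"z":-0.02,"ax":0,"ay":0,"az":0},{"jaw":30,"x":0,"y":0,"z":-0.055,"ax":0,"ay":0,"az":0},{"jaw":30,"x":0,"y":0,"z":-0.09,"ax":0,"ay":0,"az":0},{"jaw":30,"x":0,"y":0,"z":-0.12,"ax":0,"ay":0,"az":0},{"jaw":30,"x":0,"y":0,"z":-0.14,"ax":0,"ay":0,"az":0},{"jaw":30,"x":0,"y":0,"z":-0.15,"ax":0,"ay":0,"az":0},{"jaw":30,"x":0,"y":0,"z":-0.153,"ax":0,"ay":0,"az":0},{"jaw":30,"x":0,"y":0,"z":-0.153,"ax":0,"ay":0,"az":0}]'
```

```text
time_s: 28.45
position: [467.9, 271.4, 226.9]
tcp_rot: [-1.285, -1.079, 1.083]
ft_force: [0.7, -0.6, 0.1]
finger_gap: 0.458
time_s: 29.25
position: [469.0, 268.2, 75.9]
tcp_rot: [-1.288, -1.077, 1.079]
ft_force: [-1.1, -2.6, 2.4]
finger_gap: 0.454
```

```bash
python3 -m inch '[{"jaw":62,"x":0,"y":0,"z":0,"ax":0,"ay":0,"az":0},{"jaw":62,"x":0,"y":0,"z":0,"ax":0,"ay":0,"az":0},{"jaw":62,"x":0,"y":0,"z":0,"ax":0,"ay":0,"az":0},{"jaw":62,"x":0,"y":0,"z":0,"ax":0,"ay":0,"az":0},{"jaw":62,"x":0,"y":0,"z":0.01,"ax":0,"ay":0,"az":0},{"jaw":62,"x":0,"y":0,"z":0.04,"ax":0,"ay":0,"az":0},{"jaw":62,"x":0,"y":0,"z":0.08,"ax":0,"ay":0,"az":0},{"jaw":62,"x":0.01,"y":-0.02,"z":0.12,"ax":0,"ay":0,"az":0},{"jaw":62,"x":0.04,"y":-0.05,"z":0.16,"ax":0,"ay":0,"az":0},{"jaw":62,"x":0.06,"y":-0.07,"z":0.2,"ax":0,"ay":0,"az":0},{"jaw":62,"x":0.06,"y":-0.07,"z":0.221,"ax":0,"ay":0,"az":0},{"jaw":62,"x":0.06,"y":-0.07,"z":0.221,"ax":0,"ay":0,"az":0}]'
python3 - <<'E'
from h import *
arm.read_camera('wrist');save('wrist','w8.png')
Y=np.radians(np.arange(-30,30,6))-.17
Z=lambda l,c: 76 if onz(None,l,114,c)[1]<185 else 44
for t,h in(('jam_1',70),('honey_1',46)): wfit('wrist',t,lambda x,y,w,z:hexpts(x,y,w,z,h),Z,h,Y)
E
```

```text
time_s: 30.45
position: [531.5, 198.8, 300.8]
tcp_rot: [-1.29, -1.083, 1.072]
ft_force: [1.1, -0.4, -0.0]
finger_gap: 0.62
jam_1 0.93 [402. 114.] [ 4.71365e+02  3.40488e+02 -3.79000e-01] iou 0.92
jam_1 0.91 [398. 166.] [ 5.24959e+02  3.30931e+02 -1.70000e-01] iou 0.89
jam_1 0.82 [156. 224.] [ 5.36799e+02  6.90370e+01 -6.50000e-02] iou 0.88
jam_1 0.69 [332. 217.] [ 5.68560e+02  2.54131e+02 -2.75000e-01] iou 0.92
jam_1 0.66 [150. 175.] [ 4.82444e+02  7.97830e+01 -1.70000e-01] iou 0.9
jam_1 0.66 [389. 212.] [ 5.78461e+02  3.23035e+02 -4.84000e-01] iou 0.89
jam_1 0.59 [140. 114.] [ 4.29413e+02  8.74750e+01 -1.70000e-01] iou 0.92
honey_1 0.91 [328. 123.] [ 4.67357e+02  2.66832e+02 -1.70000e-01] iou 0.88
honey_1 0.78 [ 36. 180.] [471.739 -42.642  -0.484] iou 0.5
honey_1 0.7 [ 64. 102.] [404.499   9.252  -0.694] iou 0.6
honey_1 0.48 [  6. 207.] [ 4.85925e+02 -1.34727e+02 -6.50000e-02] iou 0.88
```

```bash
python3 -m inch '[{"jaw":62,"x":-0.003,"y":-0.04,"z":0,"ax":0,"ay":0,"az":0.03},{"jaw":62,"x":-0.006,"y":-0.085,"z":0,"ax":0,"ay":0,"az":0.06},{"jaw":62,"x":-0.01,"y":-0.13,"z":0,"ax":0,"ay":0,"az":0.09},{"jaw":62,"x":-0.014,"y":-0.175,"z":0,"ax":0,"ay":0,"az":0.12},{"jaw":62,"x":-0.018,"y":-0.22,"z":-0.01,"ax":0,"ay":0,"az":0.15},{"jaw":62,"x":-0.022,"y":-0.265,"z":-0.03,"ax":0,"ay":0,"az":0.17},{"jaw":62,"x":-0.026,"y":-0.305,"z":-0.05,"ax":0,"ay":0,"az":0.17},{"jaw":62,"x":-0.03,"y":-0.345,"z":-0.08,"ax":0,"ay":0,"az":0.17},{"jaw":62,"x":-0.035,"y":-0.38,"z":-0.11,"ax":0,"ay":0,"az":0.17},{"jaw":62,"x":-0.035,"y":-0.401,"z":-0.14,"ax":0,"ay":0,"az":0.17},{"jaw":62,"x":-0.035,"y":-0.401,"z":-0.15,"ax":0,"ay":0,"az":0.17},{"jaw":62,"x":-0.035,"y":-0.401,"z":-0.15,"ax":0,"ay":0,"az":0.17}]'
python3 -c "
from h import *
arm.read_camera('wrist');arm.read_camera('wrist')
print(arm.observe()['position'])
wfit('wrist','honey_1',lambda x,y,w,z:hexpts(x,y,w,z,46),4,46,np.radians(np.arange(-30,30,6)))"
```

```text
time_s: 31.85
position: [493.0, -200.8, 144.2]
tcp_rot: [-1.208, -1.202, 1.205]
ft_force: [-0.8, 0.3, 0.3]
finger_gap: 0.616
[ 494.71505165 -200.69434661  146.71589222]
honey_1 0.97 [485.  72.] [389.493 -50.947  -0.524] iou 0.88
honey_1 0.96 [ 91. 309.] [ 5.97117e+02 -3.69481e+02  3.14000e-01] iou 0.34
honey_1 0.89 [ 49. 227.] [ 507.208 -391.871    0.   ] iou 0.88
honey_1 0.86 [96. 91.] [ 400.011 -333.554   -0.419] iou 0.89
honey_1 0.85 [275. 218.] [ 4.95448e+02 -2.02741e+02 -1.05000e-01] iou 0.91
honey_1 0.8 [390. 188.] [ 4.74234e+02 -1.11036e+02 -3.14000e-01] iou 0.86
honey_1 0.63 [190. 214.] [ 4.93810e+02 -2.71062e+02  3.14000e-01] iou 0.9
```

```bash
python3 -m inch '[{"jaw":62,"x":0.001,"y":-0.002,"z":-0.03,"ax":0,"ay":0,"az":0},{"jaw":62,"x":0.001,"y":-0.002,"z":-0.06,"ax":0,"ay":0,"az":0},{"jaw":62,"x":0.001,"y":-0.002,"z":-0.09,"ax":0,"ay":0,"az":0},{"jaw":62,"x":0.001,"y":-0.002,"z":-0.105,"ax":0,"ay":0,"az":0},{"jaw":62,"x":0.001,"y":-0.002,"z":-0.111,"ax":0,"ay":0,"az":0},{"jaw":62,"x":0.001,"y":-0.002,"z":-0.111,"ax":0,"ay":0,"az":0}]'
python3 -m inch '[{"jaw":30,"x":0,"y":0,"z":0,"ax":0,"ay":0,"az":0},{"jaw":30,"x":0,"y":0,"z":0,"ax":0,"ay":0,"az":0},{"jaw":30,"x":0,"y":0,"z":0,"ax":0,"ay":0,"az":0},{"jaw":30,"x":0,"y":0,"z":0,"ax":0,"ay":0,"az":0},{"jaw":30,"x":0,"y":0,"z":0,"ax":0,"ay":0,"az":0},{"jaw":30,"x":0,"y":0,"z":0,"ax":0,"ay":0,"az":0}]'
python3 -m inch '[{"jaw":30,"x":0,"y":0,"z":0.01,"ax":0,"ay":0,"az":0},{"jaw":30,"x":0,"y":0,"z":0.04,"ax":0,"ay":0,"az":0},{"jaw":30,"x":0,"y":0,"z":0.08,"ax":0,"ay":0,"az":0},{"jaw":30,"x":0,"y":0,"z":0.12,"ax":0,"ay":0,"az":0},{"jaw":30,"x":0,"y":0,"z":0.16,"ax":0,"ay":0,"az":0},{"jaw":30,"x":0,"y":0,"z":0.194,"ax":0,"ay":0,"az":0},{"jaw":30,"x":0,"y":0,"z":0.194,"ax":0,"ay":0,"az":0},{"jaw":30,"x":0,"y":0,"z":0.194,"ax":0,"ay":0,"az":0}]'
```

```text
time_s: 32.6
position: [496.1, -203.1, 35.8]
tcp_rot: [-1.212, -1.206, 1.206]
ft_force: [-0.0, -0.1, 0.4]
finger_gap: 0.62
time_s: 33.2
position: [496.8, -203.9, 36.9]
tcp_rot: [-1.215, -1.207, 1.204]
ft_force: [0.4, 1.9, 6.4]
finger_gap: 0.466
time_s: 34.0
position: [495.8, -203.9, 230.6]
tcp_rot: [-1.214, -1.206, 1.205]
ft_force: [0.7, -0.7, -1.7]
finger_gap: 0.467
```

```bash
python3 -m inch '[{"jaw":30,"x":0.004,"y":0.025,"z":0,"ax":0,"ay":0,"az":0},{"jaw":30,"x":0.01,"y":0.06,"z":0,"ax":0,"ay":0,"az":-0.03},{"jaw":30,"x":0.016,"y":0.1,"z":0,"ax":0,"ay":0,"az":-0.06},{"jaw":30,"x":0.023,"y":0.14,"z":0,"ax":0,"ay":0,"az":-0.09},{"jaw":30,"x":0.029,"y":0.18,"z":0,"ax":0,"ay":0,"az":-0.12},{"jaw":30,"x":0.036,"y":0.22,"z":0,"ax":0,"ay":0,"az":-0.15},{"jaw":30,"x":0.042,"y":0.26,"z":0,"ax":0,"ay":0,"az":-0.17},{"jaw":30,"x":0.049,"y":0.3,"z":0,"ax":0,"ay":0,"az":-0.17},{"jaw":30,"x":0.054,"y":0.33,"z":0,"ax":0,"ay":0,"az":-0.17},{"jaw":30,"x":0.056,"y":0.343,"z":0,"ax":0,"ay":0,"az":-0.17},{"jaw":30,"x":0.056,"y":0.343,"z":0,"ax":0,"ay":0,"az":-0.17},{"jaw":30,"x":0.056,"y":0.343,"z":-0.01,"ax":0,"ay":0,"az":-0.17}]'
python3 -m inch '[{"jaw":30,"x":0,"y":0,"z":-0.03,"ax":0,"ay":0,"az":0},{"jaw":30,"x":0,"y":0,"z":-0.06,"ax":0,"ay":0,"az":0},{"jaw":30,"x":0,"y":0,"z":-0.085,"ax":0,"ay":0,"az":0},{"jaw":30,"x":0,"y":0,"z":-0.1,"ax":0,"ay":0,"az":0},{"jaw":30,"x":0,"y":0,"z":-0.109,"ax":0,"ay":0,"az":0},{"jaw":30,"x":0,"y":0,"z":-0.112,"ax":0,"ay":0,"az":0},{"jaw":30,"x":0,"y":0,"z":-0.112,"ax":0,"ay":0,"az":0}]'
```

```text
time_s: 35.2
position: [551.6, 138.8, 219.3]
tcp_rot: [-1.288, -1.079, 1.079]
ft_force: [0.3, -0.2, -0.3]
finger_gap: 0.47
time_s: 35.9
position: [551.5, 138.6, 107.3]
tcp_rot: [-1.288, -1.078, 1.078]
ft_force: [-0.2, 1.4, 0.5]
finger_gap: 0.466
```

```bash
python3 -m inch '[{"jaw":62,"x":0,"y":0,"z":0,"ax":0,"ay":0,"az":0},{"jaw":62,"x":0,"y":0,"z":0,"ax":0,"ay":0,"az":0},{"jaw":62,"x":0,"y":0,"z":0,"ax":0,"ay":0,"az":0},{"jaw":62,"x":0,"y":0,"z":0,"ax":0,"ay":0,"az":0},{"jaw":62,"x":0,"y":0,"z":0.01,"ax":0,"ay":0,"az":0},{"jaw":62,"x":0,"y":0,"z":0.04,"ax":0,"ay":0,"az":0},{"jaw":62,"x":0,"y":0,"z":0.08,"ax":0,"ay":0,"az":0},{"jaw":62,"x":0,"y":0,"z":0.12,"ax":0,"ay":0,"az":0},{"jaw":62,"x":-0.005,"y":-0.03,"z":0.13,"ax":0,"ay":0,"az":-0.1},{"jaw":62,"x":-0.01,"y":-0.07,"z":0.13,"ax":0,"ay":0,"az":-0.2},{"jaw":62,"x":-0.015,"y":-0.11,"z":0.13,"ax":0,"ay":0,"az":-0.3},{"jaw":62,"x":-0.02,"y":-0.15,"z":0.13,"ax":0,"ay":0,"az":-0.4}]'
python3 -m inch '[{"jaw":62,"x":-0.006,"y":-0.04,"z":0,"ax":0,"ay":0,"az":-0.08},{"jaw":62,"x":-0.012,"y":-0.08,"z":0,"ax":0,"ay":0,"az":-0.16},{"jaw":62,"x":-0.018,"y":-0.12,"z":0,"ax":0,"ay":0,"az":-0.24},{"jaw":62,"x":-0.024,"y":-0.16,"z":0,"ax":0,"ay":0,"az":-0.24},{"jaw":62,"x":-0.03,"y":-0.2,"z":-0.02,"ax":0,"ay":0,"az":-0.24},{"jaw":62,"x":-0.036,"y":-0.235,"z":-0.05,"ax":0,"ay":0,"az":-0.24},{"jaw":62,"x":-0.038,"y":-0.26,"z":-0.08,"ax":0,"ay":0,"az":-0.24},{"jaw":62,"x":-0.038,"y":-0.26,"z":-0.09,"ax":0,"ay":0,"az":-0.24},{"jaw":62,"x":-0.038,"y":-0.26,"z":-0.09,"ax":0,"ay":0,"az":-0.24}]'
python3 -c "
from h import *
arm.read_camera('wrist');save('wrist','w9.png')
print(arm.observe()['position'])
wfit('wrist','honey_1',lambda x,y,w,z:hexpts(x,y,w,z,46),4,46,np.radians(np.arange(-30,30,4)))"
```

```text
time_s: 37.1
position: [531.2, -12.0, 238.3]
tcp_rot: [-1.43, -0.774, 0.772]
ft_force: [0.3, -0.1, -0.3]
finger_gap: 0.62
time_s: 38.0
position: [492.5, -270.6, 146.3]
tcp_rot: [-1.487, -0.588, 0.591]
ft_force: [0.1, 0.4, 0.6]
finger_gap: 0.617
[ 493.97816103 -270.22600397  148.35003884]
honey_1 0.9 [141. 194.] [ 3.99787e+02 -3.33539e+02  3.50000e-02] iou 0.87
honey_1 0.88 [276. 216.] [ 4.92871e+02 -2.71385e+02  1.75000e-01] iou 0.91
honey_1 0.85 [287. 338.] [ 5.86759e+02 -3.58955e+02  1.75000e-01] iou 0.44
honey_1 0.7 [413.  38.] [ 4.72915e+02 -1.09342e+02  4.54000e-01] iou 0.92
honey_1 0.56 [217. 320.] [ 5.46023e+02 -3.89800e+02  1.05000e-01] iou 0.02
```

View pics/w9.png

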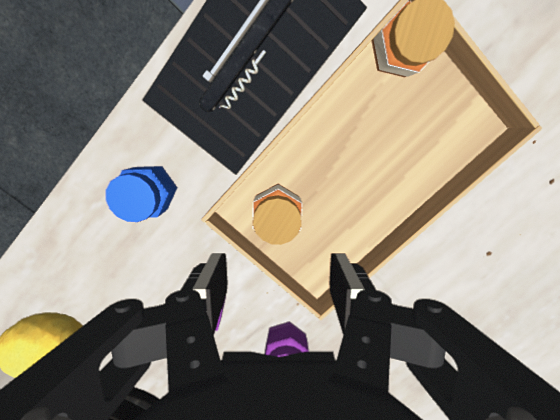

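```bash
python3 -m inch '[{"jaw":62,"x":-0.001,"y":-0.001,"z":-0.03,"ax":0,"ay":0,"az":0},{"jaw":62,"x":-0.001,"y":-0.001,"z":-0.06,"ax":0,"ay":0,"az":0},{"jaw":62,"x":-0.001,"y":-0.001,"z":-0.09,"ax":0,"ay":0,"az":0},{"jaw":62,"x":-0.001,"y":-0.001,"z":-0.105,"ax":0,"ay":0,"az":0},{"jaw":62,"x":-0.001,"y":-0.001,"z":-0.111,"ax":0,"ay":0,"az":0},{"jaw":62,"x":-0.001,"y":-0.001,"z":-0.111,"ax":0,"ay":0,"az":0}]'
python3 -m inch '[{"jaw":30,"x":0,"y":0,"z":0,"ax":0,"ay":0,"az":0},{"jaw":30,"x":0,"y":0,"z":0,"ax":0,"ay":0,"az":0},{"jaw":30,"x":0,"y":0,"z":0,"ax":0,"ay":0,"az":0},{"jaw":30,"x":0,"y":0,"z":0,"ax":0,"ay":0,"az":0},{"jaw":30,"x":0,"y":0,"z":0,"ax":0,"ay":0,"az":0},{"jaw":30,"x":0,"y":0,"z":0,"ax":0,"ay":0,"az":0}]'
python3 -m inch '[{"jaw":30,"x":0,"y":0,"z":0.01,"ax":0,"ay":0,"az":0},{"jaw":30,"x":0,"y":0,"z":0.04,"ax":0,"ay":0,"az":0},{"jaw":30,"x":0,"y":0,"z":0.08,"ax":0,"ay":0,"az":0},{"jaw":30,"x":0,"y":0,"z":0.12,"ax":0,"ay":0,"az":0},{"jaw":30,"x":0,"y":0,"z":0.16,"ax":0,"ay":0,"az":0},{"jaw":30,"x":0,"y":0,"z":0.194,"ax":0,"ay":0,"az":0},{"jaw":30,"x":0,"y":0,"z":0.194,"ax":0,"ay":0,"az":0},{"jaw":30,"x":0,"y":0,"z":0.194,"ax":0,"ay":0,"az":0}]'
```

```text
time_s: 38.75
position: [493.2, -271.2, 36.9]
tcp_rot: [-1.489, -0.592, 0.591]
ft_force: [-0.9, -0.2, 0.6]
finger_gap: 0.623
time_s: 39.35
position: [493.7, -272.1, 38.0]
tcp_rot: [-1.491, -0.592, 0.589]
ft_force: [-0.2, 1.2, 7.0]
finger_gap: 0.459
time_s: 40.15
position: [492.7, -271.9, 231.6]
tcp_rot: [-1.491, -0.592, 0.589]
ft_force: [-0.2, -0.4, -1.8]
finger_gap: 0.457
```

```bash
python3 -m inch '[{"jaw":30,"x":0,"y":0.025,"z":0,"ax":0,"ay":0,"az":0.05},{"jaw":30,"x":0,"y":0.06,"z":0,"ax":0,"ay":0,"az":0.12},{"jaw":30,"x":0,"y":0.1,"z":0,"ax":0,"ay":0,"az":0.2},{"jaw":30,"x":0,"y":0.14,"z":0,"ax":0,"ay":0,"az":0.28},{"jaw":30,"x":0.004,"y":0.18,"z":0,"ax":0,"ay":0,"az":0.36},{"jaw":30,"x":0.004,"y":0.22,"z":0,"ax":0,"ay":0,"az":0.44},{"jaw":30,"x":0.004,"y":0.26,"z":0,"ax":0,"ay":0,"az":0.52},{"jaw":30,"x":0.004,"y":0.3,"z":0,"ax":0,"ay":0,"az":0.6},{"jaw":30,"x":0.004,"y":0.34,"z":0,"ax":0,"ay":0,"az":0.64},{"jaw":30,"x":0.004,"y":0.38,"z":0,"ax":0,"ay":0,"az":0.64},{"jaw":30,"x":0.004,"y":0.41,"z":0,"ax":0,"ay":0,"az":0.64},{"jaw":30,"x":0.004,"y":0.421,"z":0,"ax":0,"ay":0,"az":0.64}]'
python3 -m inch '[{"jaw":30,"x":0,"y":0,"z":-0.015,"ax":0,"ay":0,"az":0},{"jaw":30,"x":0,"y":0,"z":-0.045,"ax":0,"ay":0,"az":0},{"jaw":30,"x":0,"y":0,"z":-0.075,"ax":0,"ay":0,"az":0},{"jaw":30,"x":0,"y":0,"z":-0.1,"ax":0,"ay":0,"az":0},{"jaw":30,"x":0,"y":0,"z":-0.116,"ax":0,"ay":0,"az":0},{"jaw":30,"x":0,"y":0,"z":-0.123,"ax":0,"ay":0,"az":0},{"jaw":30,"x":0,"y":0,"z":-0.126,"ax":0,"ay":0,"az":0},{"jaw":30,"x":0,"y":0,"z":-0.126,"ax":0,"ay":0,"az":0},{"jaw":30,"x":0,"y":0,"z":-0.126,"ax":0,"ay":0,"az":0}]'
```

```text
time_s: 41.35
position: [495.6, 151.5, 229.0]
tcp_rot: [-1.285, -1.079, 1.082]
ft_force: [-0.3, -0.5, -1.9]
finger_gap: 0.459
time_s: 42.25
position: [496.9, 149.2, 104.9]
tcp_rot: [-1.288, -1.079, 1.078]
ft_force: [0.2, -0.6, -0.3]
finger_gap: 0.46
```

```bash
python3 -m inch '[{"jaw":62,"x":0,"y":0,"z":0,"ax":0,"ay":0,"az":0},{"jaw":62,"x":0,"y":0,"z":0,"ax":0,"ay":0,"az":0},{"jaw":62,"x":0,"y":0,"z":0,"ax":0,"ay":0,"az":0},{"jaw":62,"x":0,"y":0,"z":0,"ax":0,"ay":0,"az":0},{"jaw":62,"x":0,"y":0,"z":0.01,"ax":0,"ay":0,"az":0},{"jaw":62,"x":0,"y":0,"z":0.04,"ax":0,"ay":0,"az":0},{"jaw":62,"x":0,"y":0,"z":0.08,"ax":0,"ay":0,"az":0},{"jaw":62,"x":0,"y":0,"z":0.12,"ax":0,"ay":0,"az":0},{"jaw":62,"x":-0.004,"y":-0.03,"z":0.13,"ax":0,"ay":0,"az":0.1},{"jaw":62,"x":-0.008,"y":-0.07,"z":0.13,"ax":0,"ay":0,"az":0.2},{"jaw":62,"x":-0.012,"y":-0.11,"z":0.13,"ax":0,"ay":0,"az":0.3},{"jaw":62,"x":-0.016,"y":-0.15,"z":0.13,"ax":0,"ay":0,"az":0.4}]'
python3 -m inch '[{"jaw":62,"x":-0.004,"y":-0.04,"z":0,"ax":0,"ay":0,"az":0.1},{"jaw":62,"x":-0.008,"y":-0.08,"z":0,"ax":0,"ay":0,"az":0.2},{"jaw":62,"x":-0.008,"y":-0.109,"z":-0.02,"ax":0,"ay":0,"az":0.26},{"jaw":62,"x":-0.008,"y":-0.109,"z":-0.05,"ax":0,"ay":0,"az":0.26},{"jaw":62,"x":-0.008,"y":-0.109,"z":-0.075,"ax":0,"ay":0,"az":0.26},{"jaw":62,"x":-0.008,"y":-0.109,"z":-0.075,"ax":0,"ay":0,"az":0.26},{"jaw":62,"x":-0.008,"y":-0.109,"z":-0.075,"ax":0,"ay":0,"az":0.26}]'
python3 -c "
from h import *
arm.read_camera('wrist');save('wrist','w10.png')
print(arm.observe()['position'])
wfit('wrist','honey_1',lambda x,y,w,z:hexpts(x,y,w,z,46),4,46,np.radians(np.arange(-30,30,4)))"
```

```text
time_s: 43.45
position: [480.2, -2.0, 235.3]
tcp_rot: [-1.093, -1.377, 1.376]
ft_force: [0.9, 0.0, 0.9]
finger_gap: 0.617
time_s: 44.15
position: [472.6, -109.7, 160.1]
tcp_rot: [-0.94, -1.556, 1.556]
ft_force: [-0.3, 0.1, 0.1]
finger_gap: 0.622
[ 473.42320292 -109.74977786  160.91122344]
honey_1 0.68 [392. 154.] [388.936 -49.399   0.454] iou 0.87
honey_1 0.65 [550. 368.] [4.89764e+02 2.66319e+02 2.44000e-01] iou 0.51
honey_1 0.6 [72.  9.] [ 3.97888e+02 -3.37073e+02 -2.44000e-01] iou 0.96
honey_1 0.58 [278. 212.] [ 4.72403e+02 -1.09793e+02 -3.84000e-01] iou 0.85
```

View pics/w10.png

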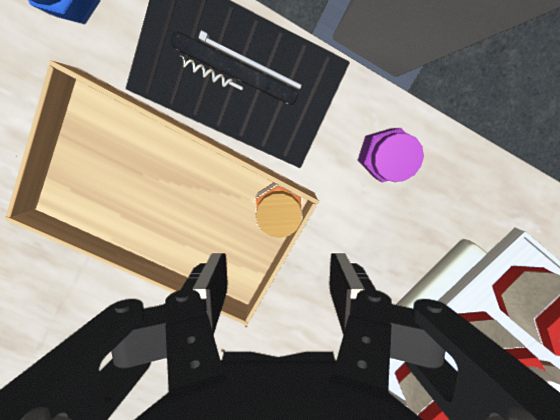

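```bash
python3 -m inch '[{"jaw":62,"x":-0.001,"y":0,"z":-0.03,"ax":0,"ay":0,"az":0},{"jaw":62,"x":-0.001,"y":0,"z":-0.06,"ax":0,"ay":0,"az":0},{"jaw":62,"x":-0.001,"y":0,"z":-0.085,"ax":0,"ay":0,"az":0},{"jaw":62,"x":-0.001,"y":0,"z":-0.1,"ax":0,"ay":0,"az":0},{"jaw":62,"x":-0.001,"y":0,"z":-0.107,"ax":0,"ay":0,"az":0},{"jaw":62,"x":-0.001,"y":0,"z":-0.107,"ax":0,"ay":0,"az":0}]'
python3 -m inch '[{"jaw":30,"x":0,"y":0,"z":0,"ax":0,"ay":0,"az":0},{"jaw":30,"x":0,"y":0,"z":0,"ax":0,"ay":0,"az":0},{"jaw":30,"x":0,"y":0,"z":0,"ax":0,"ay":0,"az":0},{"jaw":30,"x":0,"y":0,"z":0,"ax":0,"ay":0,"az":0},{"jaw":30,"x":0,"y":0,"z":0,"ax":0,"ay":0,"az":0},{"jaw":30,"x":0,"y":0,"z":0,"ax":0,"ay":0,"az":0}]'
python3 -m inch '[{"jaw":30,"x":0,"y":0,"z":0.01,"ax":0,"ay":0,"az":0},{"jaw":30,"x":0,"y":0,"z":0.03,"ax":0,"ay":0,"az":0},{"jaw":30,"x":0,"y":0,"z":0.06,"ax":0,"ay":0,"az":0},{"jaw":30,"x":0,"y":0,"z":0.1,"ax":0,"ay":0,"az":0},{"jaw":30,"x":0,"y":0,"z":0.14,"ax":0,"ay":0,"az":0},{"jaw":30,"x":0,"y":0,"z":0.18,"ax":0,"ay":0,"az":0},{"jaw":30,"x":0,"y":0,"z":0.18,"ax":0,"ay":0,"az":0},{"jaw":30,"x":0,"y":0,"z":0.18,"ax":0,"ay":0,"az":0}]'
```

```text
time_s: 44.9
position: [471.8, -109.6, 52.4]
tcp_rot: [-0.94, -1.556, 1.557]
ft_force: [-0.4, 0.5, 0.7]
finger_gap: 0.621
time_s: 45.5
position: [472.5, -109.9, 53.8]
tcp_rot: [-0.942, -1.558, 1.556]
ft_force: [-1.1, 1.0, 6.4]
finger_gap: 0.451
time_s: 46.3
position: [471.9, -109.9, 233.7]
tcp_rot: [-0.943, -1.558, 1.556]
ft_force: [0.4, -0.6, -0.6]
finger_gap: 0.451
```

```bash
python3 -m inch '[{"jaw":30,"x":-0.003,"y":0.025,"z":0,"ax":0,"ay":0,"az":-0.06},{"jaw":30,"x":-0.007,"y":0.055,"z":0,"ax":0,"ay":0,"az":-0.14},{"jaw":30,"x":-0.011,"y":0.09,"z":0,"ax":0,"ay":0,"az":-0.22},{"jaw":30,"x":-0.015,"y":0.125,"z":0,"ax":0,"ay":0,"az":-0.3},{"jaw":30,"x":-0.019,"y":0.16,"z":0,"ax":0,"ay":0,"az":-0.4},{"jaw":30,"x":-0.023,"y":0.195,"z":0,"ax":0,"ay":0,"az":-0.5},{"jaw":30,"x":-0.027,"y":0.225,"z":0,"ax":0,"ay":0,"az":-0.6},{"jaw":30,"x":-0.031,"y":0.25,"z":0,"ax":0,"ay":0,"az":-0.66},{"jaw":30,"x":-0.031,"y":0.265,"z":0,"ax":0,"ay":0,"az":-0.66},{"jaw":30,"x":-0.031,"y":0.269,"z":0,"ax":0,"ay":0,"az":-0.66},{"jaw":30,"x":-0.031,"y":0.269,"z":0,"ax":0,"ay":0,"az":-0.66}]'
python3 -m inch '[{"jaw":30,"x":0,"y":0,"z":-0.015,"ax":0,"ay":0,"az":0},{"jaw":30,"x":0,"y":0,"z":-0.045,"ax":0,"ay":0,"az":0},{"jaw":30,"x":0,"y":0,"z":-0.075,"ax":0,"ay":0,"az":0},{"jaw":30,"x":0,"y":0,"z":-0.1,"ax":0,"ay":0,"az":0},{"jaw":30,"x":0,"y":0,"z":-0.11,"ax":0,"ay":0,"az":0},{"jaw":30,"x":0,"y":0,"z":-0.116,"ax":0,"ay":0,"az":0},{"jaw":30,"x":0,"y":0,"z":-0.12,"ax":0,"ay":0,"az":0},{"jaw":30,"x":0,"y":0,"z":-0.123,"ax":0,"ay":0,"az":0},{"jaw":30,"x":0,"y":0,"z":-0.123,"ax":0,"ay":0,"az":0},{"jaw":30,"x":0,"y":0,"z":-0.123,"ax":0,"ay":0,"az":0}]'
```

```text
time_s: 47.4
position: [440.0, 159.3, 231.4]
tcp_rot: [-1.286, -1.078, 1.081]
ft_force: [0.2, 0.3, -0.4]
finger_gap: 0.454
time_s: 48.4
position: [440.9, 159.4, 109.9]
tcp_rot: [-1.288, -1.08, 1.078]
ft_force: [-0.5, -0.4, -0.5]
finger_gap: 0.449
```

```bash
python3 -m inch '[{"jaw":62,"x":0,"y":0,"z":0,"ax":0,"ay":0,"az":0},{"jaw":62,"x":0,"y":0,"z":0,"ax":0,"ay":0,"az":0},{"jaw":62,"x":0,"y":0,"z":0,"ax":0,"ay":0,"az":0},{"jaw":62,"x":0,"y":0,"z":0,"ax":0,"ay":0,"az":0},{"jaw":62,"x":0,"y":0,"z":0.01,"ax":0,"ay":0,"az":0},{"jaw":62,"x":0,"y":0,"z":0.03,"ax":0,"ay":0,"az":0},{"jaw":62,"x":0,"y":0,"z":0.06,"ax":0,"ay":0,"az":0},{"jaw":62,"x":0,"y":0,"z":0.1,"ax":0,"ay":0,"az":0},{"jaw":62,"x":0,"y":0,"z":0.14,"ax":0,"ay":0,"az":0},{"jaw":62,"x":0.03,"y":0.02,"z":0.17,"ax":0,"ay":0,"az":0},{"jaw":62,"x":0.06,"y":0.041,"z":0.2,"ax":0,"ay":0,"az":0},{"jaw":62,"x":0.089,"y":0.041,"z":0.22,"ax":0,"ay":0,"az":0}]'
python3 -m inch '[{"jaw":62,"x":0,"y":0,"z":0,"ax":0,"ay":0,"az":0},{"jaw":62,"x":0,"y":0,"z":0,"ax":0,"ay":0,"az":0},{"jaw":62,"x":0,"y":0,"z":0,"ax":0,"ay":0,"az":0},{"jaw":62,"x":0,"y":0,"z":0,"ax":0,"ay":0,"az":0},{"jaw":62,"x":0,"y":0,"z":0,"ax":0,"ay":0,"az":0},{"jaw":62,"x":0,"y":0,"z":0,"ax":0,"ay":0,"az":0},{"jaw":62,"x":0,"y":0,"z":0,"ax":0,"ay":0,"az":0},{"jaw":62,"x":0,"y":0,"z":0,"ax":0,"ay":0,"az":0},{"jaw":62,"x":0,"y":0,"z":0,"ax":0,"ay":0,"az":0},{"jaw":62,"x":0,"y":0,"z":0,"ax":0,"ay":0,"az":0},{"jaw":62,"x":0,"y":0,"z":0,"ax":0,"ay":0,"az":0},{"jaw":62,"x":0,"y":0,"z":0,"ax":0,"ay":0,"az":0}]'
python3 - <<'E'
from h import *
save('wrist','w11.png')
Y=np.radians(np.arange(-30,30,6))-.17
for t,h in(('jam_1',70),('honey_1',46)): wfit('wrist',t,lambda x,y,w,z:hexpts(x,y,w,z,h),60,h,Y)
E
```

```text
time_s: 49.6
position: [530.6, 202.2, 332.5]
tcp_rot: [-1.287, -1.083, 1.077]
ft_force: [1.1, -0.7, 0.2]
finger_gap: 0.618
time_s: 50.8
position: [529.6, 200.2, 329.3]
tcp_rot: [-1.287, -1.079, 1.079]
ft_force: [-0.1, 1.1, 0.2]
finger_gap: 0.618
jam_1 0.97 [172. 213.] [ 5.37489e+02  6.85210e+01 -1.70000e-01] iou 0.91
jam_1 0.89 [168. 169.] [4.82899e+02 7.85350e+01 3.90000e-02] iou 0.91
jam_1 0.81 [399. 114.] [ 4.73110e+02  3.42088e+02 -3.79000e-01] iou 0.91
jam_1 0.62 [327. 212.] [ 5.69901e+02  2.54474e+02 -2.75000e-01] iou 0.92
jam_1 0.6 [162. 118.] [ 4.31358e+02  8.88240e+01 -1.70000e-01] iou 0.9
jam_1 0.58 [383. 209.] [ 5.81086e+02  3.26645e+02 -6.50000e-02] iou 0.92
jam_1 0.52 [232. 164.] [ 4.93172e+02  1.54935e+02 -2.75000e-01] iou 0.78
honey_1 0.77 [ 80. 104.] [401.431  -6.742  -0.694] iou 0.68
honey_1 0.75 [230. 165.] [ 4.94909e+02  1.50288e+02 -2.75000e-01] iou 0.9
honey_1 0.74 [325. 126.] [ 4.69586e+02  2.67391e+02 -6.50000e-02] iou 0.94
honey_1 0.71 [232. 208.] [ 5.49643e+02  1.39600e+02 -3.79000e-01] iou 0.87
honey_1 0.58 [232. 120.] [ 4.42141e+02  1.60286e+02 -1.70000e-01] iou 0.87
```

View pics/w11.png

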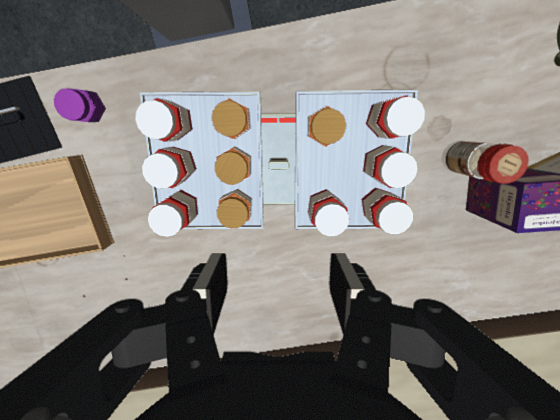

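```bash
python3 - <<'E'
from h import *
im=arm.read_camera('wrist').astype(int);s=im[105:135,255:305];m=(s[...,0]>150)&(s[...,1]<90)&(s[...,2]<90)
ys,xs=np.nonzero(m)
for lo,hi in((0,22),(22,50)):
    k=(xs>=lo)&(xs<hi);print('beak row',105+ys[k].mean().round(2),'cols',255+xs[k].min(),255+xs[k].max(),k.sum())
arm.read_camera('top')
for t in('honey_1','corkscrew'):
    print(t,[(np.round(r['location']).tolist(),round(r['p'],2)) for r in arm.masks_of('top',t)])
print(arm.observe()['time_s']); arm.sign_off()
E
```

```text
beak row 119.52 cols 261 276 63
beak row 119.5 cols 280 295 64
honey_1 [([413.0, 212.0], 0.66), ([395.0, 244.0], 0.61), ([305.0, 249.0], 0.61), ([250.0, 193.0], 0.52), ([402.0, 184.0], 0.47), ([169.0, 216.0], 0.42)]
corkscrew [([352.0, 246.0], 0.65), ([349.0, 246.0], 0.48)]
51.15
the job is handed in; nothing more can be done
```

The job is handed in at 51 s of robot time. The corkscrew is on the bar mat, all the jars are on the two trays, and the scale stands level.

- **Moves:** I laid the corkscrew on the mat first. Then I moved the basket's jam jar and two of the six jams from the left tray onto the right tray. One honey jar went to the left tray and three to the right.
- **Weights:** The left tray holds 4 jams and 1 honey jar, the right 3 jams and 3 honey jars. That is 9 honey units on each side.
- **Knocked jar:** One honey jar had been knocked into a corner of the basket mid-run. I found it again and gripped it near the top, above the wall.
- **Last checks:** In the last wrist picture every jar stands upright and the two red beaks meet at the same row (119.52 and 119.50). The top camera finds the corkscrew on the mat and no honey jar in the basket.
- **Disagreements:** In the last top picture the network missed two of the honey jars on the right tray and listed three of the blue and purple look-alikes. The last wrist pass missed the middle outer jam on the left tray and labelled one honey jar as jam. In that picture all 11 jars show: 5 on the left tray and 6 on the right.
- **Bystander and look-alikes:** The spice jar is standing at the side, and I did not touch the look-alikes.

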